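Walk the desktop amplifier home into its bracket and bar it in

ROBOT

A 6-joint arm with a two-finger parallel gripper is mounted at the origin on the work surface. World frame = base frame: x ahead of the robot, y to its left, z up, the work surface at z = 0. Lengths are in m, angles in degrees, forces in N, time in s.
With the tool pointing down it reaches from about 0.375 to 0.975 m from the base axis. Payload 3.8 kg.
Tool frame: the origin (TCP) lies midway between the tips of the shut fingers; the grasp point (between the pads) lies 19 mm behind it (ctrl.hold_point_z is the distance from the TCP to the grasp point, in m); z points along the fingers, y is the direction in which the jaws open and shut (so a half turn about z gives the same grasp; the last joint's range is limited). The gripper opens to 85 mm and grips with 20 to 120 N. Pads are 22 mm wide; open, the fingers measure 114 mm over their backs; the gripper's body (76 mm by 85 mm) begins 54 mm behind the grasp point. The pads swing forward as they close: fully open they stand 13 mm farther back than shut.
Start: joints at [-77.401, 15.12, 91.902, -0, 72.978, -2.114], TCP at [0.171, -0.653, 0.231] pointing down, gripper open.
Joint ranges: [-150.88, 150.88], [-54.13, 125.18], [17.81, 147.31], [-75.09, 255.09], [0, 152.58], [-146.25, 146.25]. Speed limits (degrees/s): [147.25, 147.25, 180, 180, 180, 180].

INTERFACE

Orientations are given as [roll, pitch, yaw] about the fixed x, y, z axes, in that order (R = Rz(yaw) Ry(pitch) Rx(roll)).
In Python, from cell import ctrl, optics gives the robot as it stands. The module is installed in compiled form; this text tells all that it offers.
- The arm moves only by the shell command python3 -m jog 'ROWS' [OPENING]. ROWS is a JSON object of lists of equal length, an entry for each row: "delta_pos": the shift along the tool's x, y, z in units of 40 mm (1.0 is 40 mm), a list of three; "rotation": the turn, a rotation vector about the tool's x, y, z in units of 6 degrees (1.0 is 6 degrees), a list of three. A call has 1 to 8 rows; each row is the pose to reach, as a shift and turn from the pose commanded when the call began, along the tool's axes at that moment; what a row does not reach only later rows make up. A row lasts 1/10 s, in which the tool goes at most 50 mm and 8.59 degrees, less where a joint would pass 70% of its speed; a pose out of reach is approached as far as the arm can. A call with a gripper value outside its range is refused whole. OPENING is the closure, from 0 (fully open) to 1 (shut), set as the call begins (- or left out, the last holds). The fingers move at their own pace and stop on an object; the grip force is fixed at half the most. Time passes only in rows, so rows that repeat a pose let the fingers close. It gives the time, the measured TCP pose, the force and the opening at its end, in the units of the state.
- ctrl.sense(): the state, without advancing time (a new reading comes with each control period).
- optics.get_image(name): name is "side" or "top" or "wrist"; returns a dict with "pixels" (400x640x3 uint8, red, green, blue), "intrinsics" (3x3 intrinsics, pixels), "view" (4x4, takes a point from world to camera coordinates). Camera axes: x right, y up, looking along -z (the intrinsics and any distortion apply to the point x, -y, -z); pixel columns grow to the right and rows downward; lengths in m; the calibration is good to about 2 mm. The wrist camera is an equidistant fisheye: a pixel r from the principal point sees the ray r / f radians off the axis. A picture is of the moment at which its call begins. There is no depth.
- ctrl.finish_job(): hands the job in, once; it reports no verdict.
The state is a dict: "time": time; "qpos": joint angles; "joint_vel": joint speeds; "effort": joint torques, N m; "position": TCP position; "ee_rot": TCP orientation; "force": force on the tool from outside, world axes, zero at the start; "moment": the same for the moment, N m; "opening": opening from 0.0 (shut) to 1.0 (fully open).
Only numpy, scipy, OpenCV 4.12 (cv2) and the standard library are available. Lean on these libraries where they do the work, as an engineer would, in place of code of your own. Each camera call takes 0.05 s, during which the arm holds its last target.

TASK

Slide the heavy desktop amplifier along the desk into its metal bracket by pushing its two near corners in turn (left, right, left...), keeping off the front panel with the knob, until it sits square against the bracket's rear stop and you feel it press firmly but gently home. Then swing the bracket's retaining bar fully shut across its near left corner and let go. Never lift, tip or ram the amplifier, and leave the mug, tin and mouse where they are.

Things in the scene. Friction and masses are not known exactly. Their poses are not given: they have to be found in the camera images.
- amp: Dark steel amplifier, 120 mm deep (x), 210 wide (y), body 6 to 62 mm above the desk on four rubber feet; far-left quarter, under a 12 mm high cover on top, is heavier. Too wide to grasp. 0.6 to 0.9 kg; slides at roughly 4 to 12 N, stops when the push ends. Over 25 N on it is ramming. Origin: under its middle at desk height; x to its far face, y to its left. Near face: x = -60 mm.
- push_left (a point): Push place at the near left corner: on the amplifier's near face, 82 mm left of its middle, 30 mm above the desk; axes as the amplifier's. The face is bare from 55 to 105 mm off its middle, 15 to 55 mm above the desk. Pushing here turns the amplifier clockwise from above, about 1 rad per 0.15 to 0.2 m pushed, as it advances.
- push_right (a point): The same place at the near right corner, 82 mm right of the middle; pushing here turns the amplifier anticlockwise as it advances. Against the stop the push climbs steeply: the corner is home when it is clearly (6 N or more) above the sliding push.
- panel: Front panel of the amplifier, fixed to it (same origin and axes): black plate 100 mm wide in the middle of the near face (within 50 mm of its middle), standing out 8 mm, with a knob standing out 22 mm. Must not be pushed (1 N).
- stop: Rear stop of the bracket, fixed to the desk: aluminium wall 230 mm wide, 30 mm high, 12 mm thick. Origin: at desk height in the middle of the face that the amplifier seats against; x points the way the amplifier goes in, y to the left. The amplifier is home with its origin at x = -60 mm in this frame, axes along the stop's, y within +-6 mm.
- bay_mouth (a point): Middle of the bracket's mouth at desk height, 79 mm before the stop's face; axes as the stop's. Side cheeks 30 mm high run from the stop 50 mm towards the mouth, their inner faces 111 mm left and right of the middle, then flare to about 125 mm at the mouth. Outside them lies a 3 mm high foot.
- bar (a joint): Angle of the retaining bar about its upright hinge: 0 shut (points along the stop's -y, across the amplifier's near left corner, 2.5 mm clear of its near face when home), growing as it opens: 1.57 points along the stop's -x, more swings outward to the left, at most 2.4. Starts open. Stiff: stays where left, takes 1.5 to 3 N near its end to swing.
- bar_hinge (a point): On the hinge axis of the retaining bar, 29 mm above the desk, at x = -127.5, y = +142 mm in the stop's frame; its own axes turn with the bar. The hinge boss is 20 mm in diameter; the bar is an aluminium flat 10 mm thick, centred on the axis, reaching 72 mm from it, from 12 to 46 mm above the desk.
- mug: Bystander: mug, 76 mm wide, 92 mm high, to the right of the bracket. Origin under its middle. Leave alone.
- tin: Bystander: flat lidded tin 74 x 99 x 38 mm, to the left of the bracket. Origin under its middle. Leave alone.
- mouse: Bystander: computer mouse 100 x 60 x 30 mm, at the right near the amplifier. Origin under its middle. Leave alone.

How it is judged:
By the outcome, as a careful person would: the job done as asked, in the order asked, and still so for the second after the job is handed in, with the robot touching nothing.
It also fails if it takes over 72 s, if anything falls off the work surface, if the arm or the gripper's body presses on something with over 40 N, if the wrist force passes 120 N, or if a joint passes its speed limit or range.

## Working session

There is one attempt and no reset: what is moved stays moved. The work goes in short steps, Python scripts to look and compute and a shell command to move; the robot and the scene stay as the last step left them, time stands still between calls to the robot, and variables do not carry over. Pictures are saved under pics/ and viewed, and the job is handed in when it is done.

```bash
mkdir -p pics; python3 - <<'E'
from cell import ctrl, optics
import cv2
for n in ("top","side","wrist"):
    d=optics.get_image(n); cv2.imwrite(f"pics/{n}0.png",d["pixels"][:,:,::-1]); print(n,d["intrinsics"].tolist(),d["view"].round(4).tolist(),d.keys())
print(ctrl.sense())
E
```

```text
top [[484.0583435737025, 0.0, 321.09843638709293], [0.0, 484.0583435737025, 204.92837871190378], [0.0, 0.0, 1.0]] [[-0.1293, -0.9916, -0.0004, 0.074], [0.965, -0.1259, 0.2301, -0.6073], [-0.2283, 0.0294, 0.9732, -0.9416], [0.0, 0.0, 0.0, 1.0]] dict_keys(['pixels', 'intrinsics', 'view'])
side [[507.9712128491457, 0.0, 319.3527202680302], [0.0, 507.9712128491457, 193.36955364917839], [0.0, 0.0, 1.0]] [[0.9989, -0.0398, 0.0239, -0.6063], [0.0059, 0.6202, 0.7844, -0.0455], [-0.0461, -0.7834, 0.6198, -1.17], [0.0, 0.0, 0.0, 1.0]] dict_keys(['pixels', 'intrinsics', 'view'])
wrist [[309.70691628693146, 0.0, 323.2634770350846], [0.0, 309.70691628693146, 195.62132046177658], [0.0, 0.0, 1.0]] [[0.2548, -0.967, -0.0017, -0.6739], [0.9266, 0.2447, -0.2854, 0.0372], [0.2764, 0.0711, 0.9584, -0.3788], [0.0, 0.0, 0.0, 1.0]] dict_keys(['pixels', 'intrinsics', 'view'])
{'time': 0.15, 'qpos': array([-7.74014812e+01,  1.51609409e+01,  9.19645399e+01,  5.17765565e-04,
        7.29782291e+01, -2.11362688e+00]), 'joint_vel': array([-0.0868663 , -0.10300195, -0.25268879,  0.08311293,  0.04375053,
        0.0207034 ]), 'effort': array([-9.77818527e-04, -5.15903807e+01, -3.67961025e+01, -3.83704946e-04,
        8.07538658e-03,  2.08590318e-07]), 'position': array([ 0.17130584, -0.65229921,  0.2302162 ]), 'ee_rot': array([-1.79896379e+02, -4.31943371e-03,  1.47119897e+01]), 'force': array([-0.13419891,  1.06869408,  0.18018473]), 'moment': array([-0.02299359,  0.02207221, -0.01600503]), 'opening': 1.004641825285514}
```

View pics/top0.png

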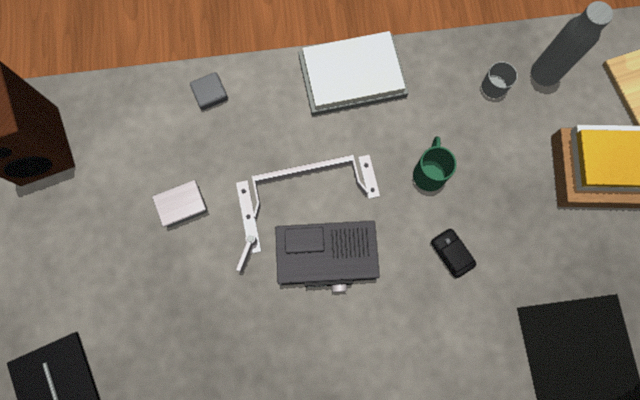

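View pics/side0.png

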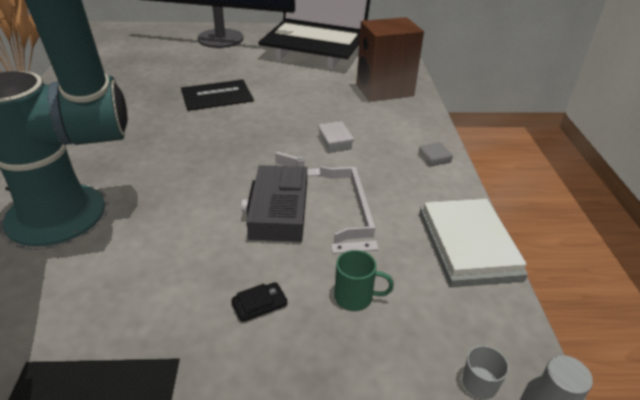

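View pics/wrist0.png

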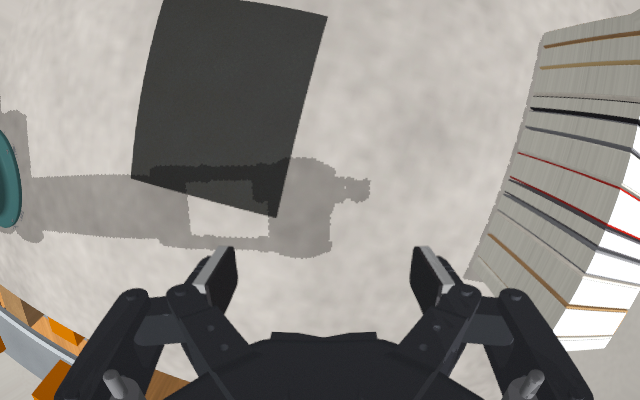

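Top view: amp at about (328,252) with its knob at (339,288). The stop wall runs (255,180)–(353,158), the bar hinge is near (251,240) and the bar tip near (240,270). I'll zoom in to measure.

```bash
python3 - <<'E'
import cv2
a=cv2.imread("pics/top0.png")[140:300,220:400]; cv2.imwrite("pics/topz.png",cv2.resize(a,None,fx=4.4,fy=3.7*1.0,interpolation=cv2.INTER_CUBIC) if 0 else cv2.resize(a,None,fx=3.75,fy=3.75,interpolation=cv2.INTER_CUBIC))
a=cv2.imread("pics/side0.png")[140:260,230:390]; cv2.imwrite("pics/sidez.png",cv2.resize(a,None,fx=5,fy=5,interpolation=cv2.INTER_CUBIC))
E
```

```text
(no output)
```

View pics/topz.png

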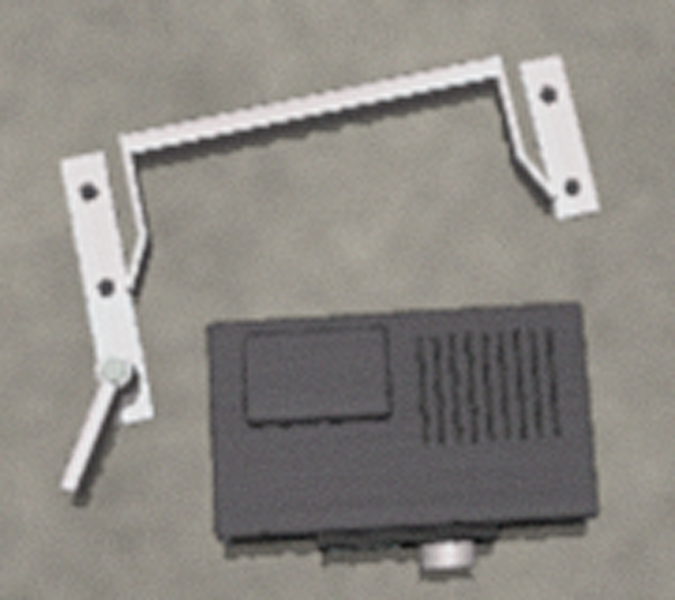

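View pics/sidez.png

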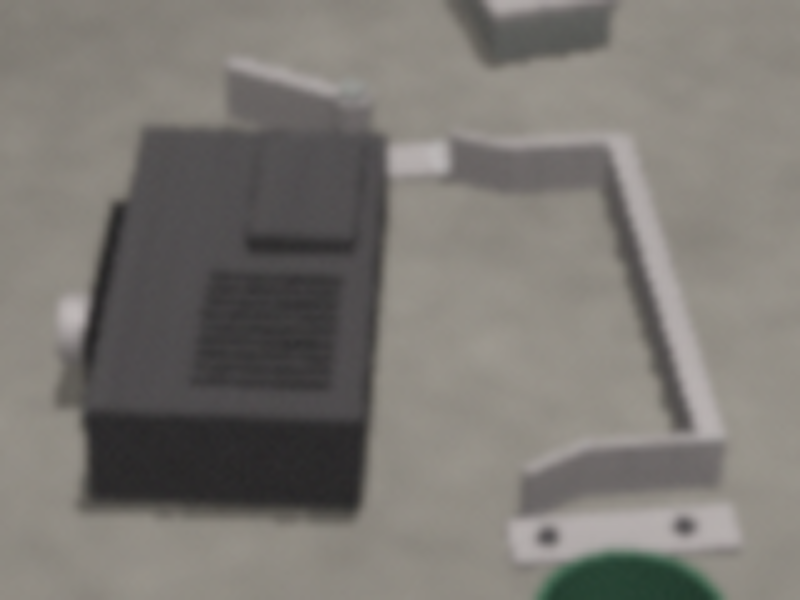

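```bash
cat > h.py <<'E'
import numpy as np, cv2
from cell import ctrl, optics
def ray(d,uv):
    K=d["intrinsics"];V=d["view"];uv=np.atleast_2d(np.float64(uv))
    x=(uv[:,0]-K[0,2])/K[0,0];y=(uv[:,1]-K[1,2])/K[1,1]
    c=np.stack([x,-y,-np.ones_like(x)],1)
    R=V[:3,:3];o=-R.T@V[:3,3];return o,c@R
def plane(d,uv,z):
    o,r=ray(d,uv); return o+r*((z-o[2])/r[:,2])[:,None]
def proj(d,P):
    P=np.atleast_2d(np.float64(P));c=P@d["view"][:3,:3].T+d["view"][:3,3];K=d["intrinsics"]
    return np.stack([K[0,0]*c[:,0]/-c[:,2]+K[0,2],K[1,1]*-c[:,1]/-c[:,2]+K[1,2]],1)
def fit(model,world):
    m=np.float64(model)[:,:2];w=np.float64(world)[:,:2];mc=m.mean(0);wc=w.mean(0);a=m-mc;b=w-wc
    th=np.arctan2((a[:,0]*b[:,1]-a[:,1]*b[:,0]).sum(),(a*b).sum());c,s=np.cos(th),np.sin(th);R=np.array([[c,-s],[s,c]])
    t=wc-R@mc;res=(m@R.T+t-w)*1000
    return t,np.degrees(th),res.round(1)
def zoom(uv,x0,y0,f): return (np.float64(uv)+.5)/f-.5+np.array([x0,y0])
def tf(t,th,p):
    th=np.radians(th);c,s=np.cos(th),np.sin(th);p=np.float64(p);return np.array([[c,-s],[s,c]])@p[:2]+t
def inv(t,th,p):
    th=np.radians(th);c,s=np.cos(th),np.sin(th);return np.array([[c,s],[-s,c]])@(np.float64(p)[:2]-t)
E
python3 - <<'E'
from h import *
d=optics.get_image("top"); s=optics.get_image("side")
Z=lambda p:zoom(p,220,140,3.75); S=lambda p:zoom(p,230,140,5)
am=[(60,105),(60,-105),(-60,-105),(-60,105)]; am=np.array(am)/1000
print("amp top",fit(am,plane(d,Z([(208,326),(580,303),(597,515),(218,538)]),.062)))
print("amp side",fit(am,plane(s,S([(387,133),(365,420),(88,412),(143,127)]),.062)))
st=np.array([(.012,.115),(.012,-.115)])
P=plane(d,Z([(120,137),(501,57),(132,153),(498,78)]),.03);print(P.round(4))
print("stop top",fit(st,P[:2]),np.linalg.norm(P[0]-P[1]))
P=plane(s,S([(630,137),(724,437),(605,140),(690,437)]),.03);print(P.round(4))
print("stop side",fit(st,P[:2]),np.linalg.norm(P[0]-P[1]))
h=plane(d,Z([(117,369)]),.05);t=plane(d,Z([(69,489)]),.046);print("hinge",h,t,"tip")
h=plane(s,S([(353,87)]),.05);t=plane(s,S([(231,62)]),.046);print("hinge side",h,t)
E
```

```text
amp top (array([ 0.51469621, -0.00381543]), np.float64(-3.920675867754214), array([[ 1.5,  1. ],
       [ 1.1, -1.1],
       [-1.3, -1.9],
       [-1.3,  2. ]]))
amp side (array([ 0.51384377, -0.00557727]), np.float64(-3.365118062961219), array([[ 0.6, -0. ],
       [ 1.9, -0.9],
       [-1.5, -0.4],
       [-0.9,  1.3]]))
[[ 0.7059  0.1374  0.03  ]
 [ 0.726  -0.0924  0.03  ]
 [ 0.6953  0.1313  0.03  ]
 [ 0.7132 -0.0887  0.03  ]]
stop top (array([0.70402332, 0.02145164]), np.float64(4.994134530019028), array([[ 0. , -0.3],
       [-0. ,  0.3]])) 0.23063086667312138
[[ 0.7039  0.1367  0.03  ]
 [ 0.7235 -0.0904  0.03  ]
 [ 0.691   0.1342  0.03  ]
 [ 0.7085 -0.0902  0.03  ]]
stop side (array([0.70177729, 0.02211954]), np.float64(4.9235566160555955), array([[-0.1,  1. ],
       [ 0.1, -1. ]])) 0.22797637531893408
hinge [[0.56484484 0.14993029 0.05      ]] [[0.50203989 0.1832777  0.046     ]] tip
hinge side [[0.56341078 0.15304153 0.05      ]] [[0.50096519 0.18201801 0.046     ]]
```

```bash
cat >> h.py <<'E'
from scipy.spatial.transform import Rotation as Ro
STOP=np.array([.7030,.0217]);SY=4.95
def w2s(p): return inv(STOP,SY,p)*1000
def s2w(p): return tf(STOP,SY,np.float64(p)/1000)
def state():
    s=ctrl.sense();R=Ro.from_euler('xyz',s["ee_rot"],degrees=True)
    Rz=Ro.from_euler('z',SY,degrees=True)
    print("t%.2f tcp stop mm"%s["time"],w2s(s["position"]).round(1),"z%.1f"%(s["position"][2]*1000),"rpy",s["ee_rot"].round(2),"F stop",Rz.inv().apply(s["force"]).round(2),"op%.2f"%s["opening"]);return s,R
def to(P):
    s,R=state(); d=R.inv().apply(np.float64(P)-s["position"])/.04; print("delta units",d.round(2)); return d
def tos(xs,ys,z): return to([*s2w((xs,ys)),z/1000])
E
python3 - <<'E'
from h import *
to([.4183,-.0854,.14])
print(w2s([.5143,-.0047]),w2s([.4492,-.0827]),w2s([.4183,-.0854]))
E
```

```text
t0.25 tcp stop mm [-587.8 -625.8] z230.6 rpy [-179.93   -0.     14.71] F stop [ 0.51  0.8  -0.13] op1.00
delta units [  9.57 -12.14   2.28]
[-190.2741801   -10.01930071] [-261.86171814  -82.11114767] [-292.87944596  -82.13482898]
```

```bash
python3 -m jog '{"delta_pos":[[0.7,-0.9,0],[1.4,-1.8,0],[2.1,-2.7,0],[2.8,-3.55,0],[3.5,-4.45,0],[4.2,-5.3,0],[4.9,-6.2,0],[5.6,-7.1,0]],"rotation":[[0,0,0.2],[0,0,0.4],[0,0,0.6],[0,0,0.8],[0,0,1.0],[0,0,1.2],[0,0,1.4],[0,0,1.626]]}' 1
python3 -c "
from h import *
to([.4183,-.0854,.14])"
```

```text
time: 1.05
position: [0.3163, -0.3196, 0.2314]
ee_rot: [180.0, -0.0, 4.9]
force: [1.5, 0.6, 0.3]
opening: -0.001
t1.05 tcp stop mm [-414.7 -306.7] z231.4 rpy [ 1.7998e+02 -3.0000e-02  4.8700e+00] F stop [1.59 0.47 0.31] op-0.00
delta units [ 3.04 -5.62  2.28]
```

```bash
python3 -m jog '{"delta_pos":[[0.5,-0.95,0.2],[1.0,-1.9,0.5],[1.5,-2.8,0.9],[2.0,-3.7,1.2],[2.5,-4.6,1.6],[2.8,-5.2,2.0],[3.0,-5.6,2.3],[3.0,-5.6,2.3]],"rotation":[[0,0,0],[0,0,0],[0,0,0],[0,0,0],[0,0,0],[0,0,0],[0,0,0],[0,0,0]]}'
python3 -c "
from h import *
tos(-293,-82,22)
d=optics.get_image('wrist');cv2.imwrite('pics/w1.png',d['pixels'][:,:,::-1])"
```

```text
time: 1.85
position: [0.4151, -0.0855, 0.1375]
ee_rot: [-179.9, 0.2, 5.1]
force: [-0.2, -0.2, -0.6]
opening: -0.004
t1.85 tcp stop mm [-296.1  -82. ] z137.5 rpy [-179.9     0.19    5.15] F stop [-0.19 -0.22 -0.62] op-0.00
delta units [0.09 0.01 2.89]
```

View pics/w1.png

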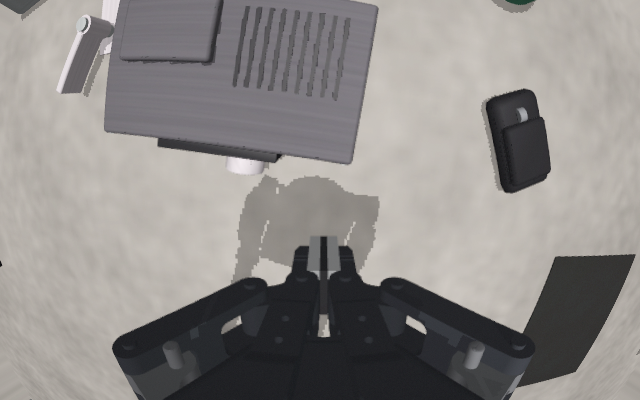

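Wrist view: the shut fingers at (323,245) are behind the near right corner (352,160). The knob at (246,163) is well to the left. Lowering.

```bash
python3 -m jog '{"delta_pos":[[0,0,0.9],[0,0,1.8],[0.05,0,2.6],[0.09,0,2.88],[0.09,0,2.88]],"rotation":[[0,0,0],[0,0,0],[0,0,0],[0,0,0],[0,0,0]]}'
python3 -c "
from h import *
state()
d=optics.get_image('side');cv2.imwrite('pics/s1.png',cv2.resize(d['pixels'][130:280,180:380,::-1],None,fx=4,fy=4,interpolation=2))"
```

```text
time: 2.4
position: [0.4187, -0.0879, 0.0232]
ee_rot: [-180.0, 0.2, 4.9]
force: [0.6, -0.4, -0.9]
opening: -0.002
t2.40 tcp stop mm [-292.7  -84.7] z23.2 rpy [-1.7995e+02  1.6000e-01  4.9000e+00] F stop [ 0.55 -0.44 -0.88] op-0.00
```

View pics/s1.png

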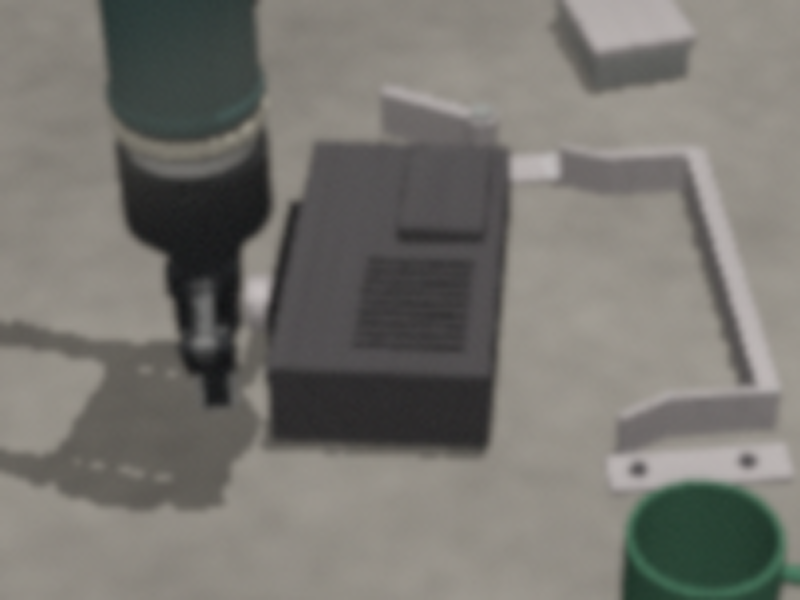

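```bash
python3 -m jog '{"delta_pos":[[0.2,0,0],[0.3,0,0],[0.35,0,0],[0.4,0,0],[0.45,0,0],[0.5,0,0],[0.55,0,0],[0.6,0,0]],"rotation":[[0,0,0],[0,0,0],[0,0,0],[0,0,0],[0,0,0],[0,0,0],[0,0,0],[0,0,0]]}'
python3 -c "
from h import *
state()"
```

```text
time: 3.25
position: [0.4435, -0.0854, 0.0239]
ee_rot: [-180.0, 0.0, 5.0]
force: [-2.3, -2.0, 0.3]
opening: 0.003
t3.25 tcp stop mm [-267.7  -84.3] z23.9 rpy [-1.80e+02  2.00e-02  4.96e+00] F stop [-2.44 -1.81  0.3 ] op0.00
```

```bash
python3 -m jog '{"delta_pos":[[0.08,0,0],[0.18,0,0],[0.28,0,0],[0.38,0,0],[0.48,0,0],[0.58,0,0],[0.68,0,0],[0.78,0,0]],"rotation":[[0,0,0],[0,0,0],[0,0,0],[0,0,0],[0,0,0],[0,0,0],[0,0,0],[0,0,0]]}'
python3 -c "
from h import *
state()
d=optics.get_image('top');cv2.imwrite('pics/t2.png',cv2.resize(d['pixels'][140:300,220:400,::-1],None,fx=3.75,fy=3.75,interpolation=2))"
```

```text
time: 4.05
position: [0.475, -0.0826, 0.0241]
ee_rot: [-180.0, 0.0, 5.0]
force: [-1.5, -1.4, -0.7]
opening: 0.003
t4.05 tcp stop mm [-236.1  -84.3] z24.1 rpy [-1.80e+02  1.00e-02  4.96e+00] F stop [-1.62 -1.27 -0.67] op0.00
```

View pics/t2.png

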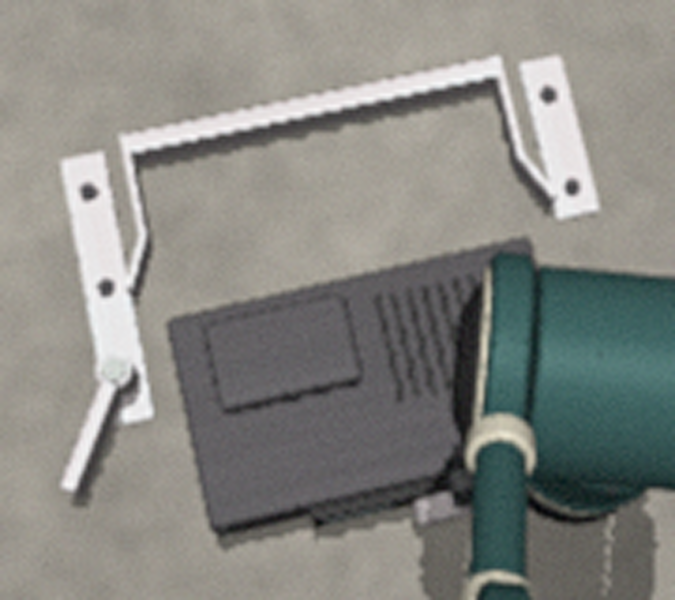

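```bash
cat >> h.py <<'E'
AM=dict(fl=(.06,.105),fr=(.06,-.105),nr=(-.06,-.105),nl=(-.06,.105))
def amp(d,pts,Z):
    t,th,r=fit([AM[k] for k in pts],plane(d,Z(list(pts.values())),.062))
    print("amp stop",w2s(t).round(1),"yaw %.1f"%(th-SY),"res",r.tolist())
    for n,y in (("L",.082),("R",-.082)): print(n,w2s(tf(t,th,(-.06,y))).round(1),"tcp contact",w2s(tf(t,th,(-.071,y))).round(1))
E
python3 - <<'E'
from h import *
d=optics.get_image("top");Z=lambda p:zoom(p,220,140,3.75)
amp(d,dict(fl=(168,324),nl=(215,527),fr=(530,240)),Z)
E
```

```text
amp stop [-1.669e+02  1.000e-01] yaw 0.9 res [[1.6, 0.1], [-3.0, 1.7], [1.3, -1.8]]
L [-228.1   81.2] tcp contact [-239.1   81. ]
R [-225.6  -82.8] tcp contact [-236.6  -83. ]
```

```bash
Z='[0,0,0]'; python3 -m jog '{"delta_pos":[[-0.85,0,0],[-0.9,-1.2,0],[-0.9,-2.4,0],[-0.9,-3.6,0],[-0.8,-4.13,0],[-0.35,-4.13,0],[-0.15,-4.13,0],[-0.1,-4.13,0]],"rotation":[[0,0,0],[0,0,0],[0,0,0],[0,0,0],[0,0,0],[0,0,0],[0,0,0],[0,0,0]]}'
python3 -c "
from h import *
state()"
```

```text
time: 4.95
position: [0.4581, 0.0819, 0.0247]
ee_rot: [-180.0, -0.1, 5.0]
force: [-0.1, 0.2, 0.0]
opening: 0.002
t4.95 tcp stop mm [-238.8   81.1] z24.7 rpy [-1.7999e+02 -1.1000e-01  4.9600e+00] F stop [-0.09  0.22  0.02] op0.00
```

```bash
python3 -m jog '{"delta_pos":[[0.04,0,0],[0.1,0,0],[0.17,0,0],[0.25,0,0],[0.33,0,0],[0.41,0,0],[0.49,0,0],[0.52,0,0]],"rotation":[[0,0,0],[0,0,0],[0,0,0],[0,0,0],[0,0,0],[0,0,0],[0,0,0],[0,0,0]]}'
python3 -c "
from h import *
state()
d=optics.get_image('top');cv2.imwrite('pics/t3.png',cv2.resize(d['pixels'][140:300,220:400,::-1],None,fx=3.75,fy=3.75,interpolation=2))"
```

```text
time: 5.75
position: [0.4777, 0.0834, 0.0241]
ee_rot: [180.0, -0.0, 5.0]
force: [-1.8, 0.9, -0.4]
opening: -0.001
t5.75 tcp stop mm [-219.1   80.9] z24.1 rpy [ 1.80e+02 -2.00e-02  4.96e+00] F stop [-1.71  1.07 -0.43] op-0.00
```

View pics/t3.png

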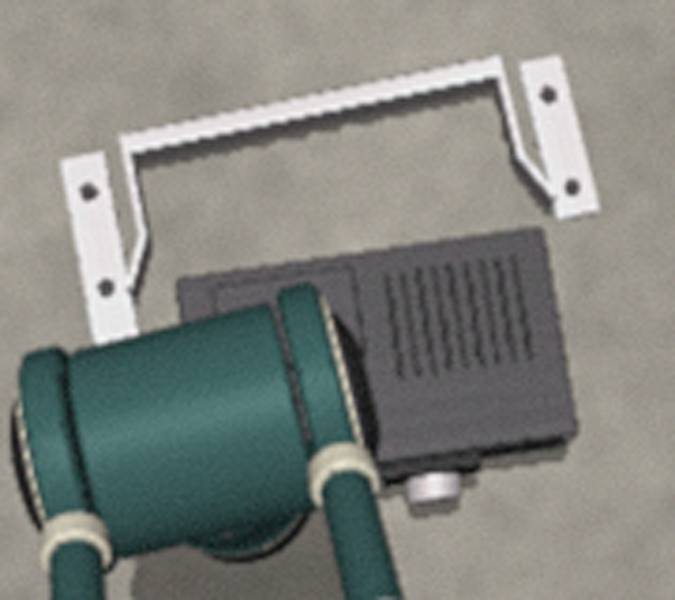

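```bash
python3 - <<'E'
from h import *
d=optics.get_image("top");Z=lambda p:zoom(p,220,140,3.75)
amp(d,dict(fl=(178,280),fr=(545,230),nr=(577,435)),Z)
E
```

```text
amp stop [-153.4   -2.8] yaw -4.3 res [[0.8, 1.6], [1.2, -0.2], [-1.9, -1.4]]
L [-207.1   83.5] tcp contact [-218.    84.3]
R [-219.5  -80. ] tcp contact [-230.4  -79.2]
```

```bash
python3 -m jog '{"delta_pos":[[-0.95,0,0],[-1.0,1.2,0],[-1.0,2.4,0],[-1.0,3.6,0],[-0.9,4.02,0],[-0.55,4.02,0],[-0.37,4.02,0],[-0.32,4.02,0]],"rotation":[[0,0,0],[0,0,0],[0,0,0],[0,0,0],[0,0,0],[0,0,0],[0,0,0],[0,0,0]]}'
python3 -m jog '{"delta_pos":[[0.08,0,0],[0.16,0,0],[0.25,0,0],[0.35,0,0],[0.45,0,0],[0.55,0,0],[0.65,0,0],[0.7,0,0]],"rotation":[[0,0,0],[0,0,0],[0,0,0],[0,0,0],[0,0,0],[0,0,0],[0,0,0],[0,0,0]]}'
python3 -c "
from h import *
state()
d=optics.get_image('top');cv2.imwrite('pics/t4.png',cv2.resize(d['pixels'][140:300,220:400,::-1],None,fx=3.75,fy=3.75,interpolation=2))"
```

```text
time: 6.65
position: [0.4801, -0.0772, 0.0245]
ee_rot: [180.0, -0.1, 5.0]
force: [-0.2, -0.4, -0.4]
opening: 0.0
time: 7.45
position: [0.5068, -0.0756, 0.0241]
ee_rot: [180.0, -0.0, 5.0]
force: [-2.6, -0.8, -1.2]
opening: -0.001
t7.45 tcp stop mm [-203.9  -80. ] z24.1 rpy [ 1.80e+02 -2.00e-02  4.96e+00] F stop [-2.64 -0.62 -1.18] op-0.00
```

View pics/t4.png

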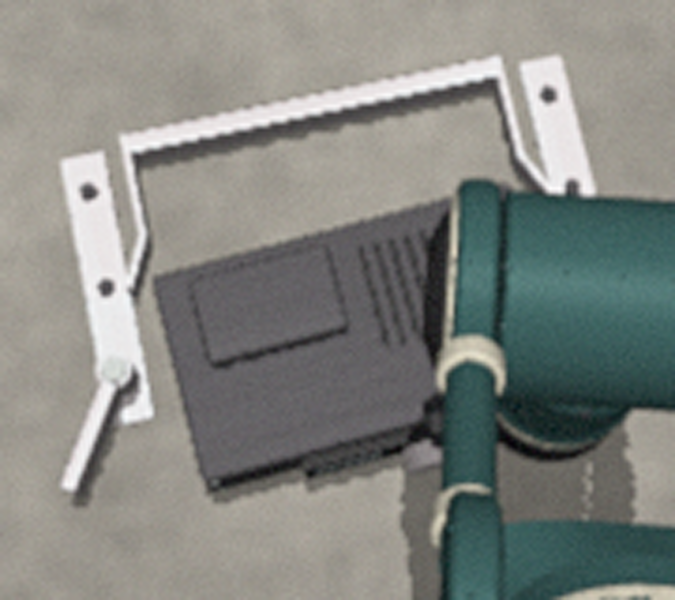

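```bash
cat >> h.py <<'E'
def Zt(p): return zoom(p,220,140,3.75)
def ampedge(d,a,b,corner,which):
    # a,b: zoom px on far edge, left then right; corner: px of named corner -> pose
    P=plane(d,Zt([a,b,corner]),.062)[:,:2];v=P[0]-P[1];th=np.degrees(np.arctan2(v[1],v[0]))-90
    t=P[2]-tf(np.zeros(2),th,AM[which]);print("amp stop",w2s(t).round(1),"yaw %.1f"%(th-SY))
    for n,y in (("L",.082),("R",-.082)): print(n,"tcp contact",w2s(tf(t,th,(-.071,y))).round(1))
E
python3 - <<'E'
from h import *
d=optics.get_image("top")
ampedge(d,(157,277),(450,199),(157,277),"fl")
amp(d,dict(fl=(157,277),nl=(210,483)),Zt)
E
```

```text
amp stop [-136.9   -1. ] yaw 3.0
L tcp contact [-212.    77.3]
R tcp contact [-203.5  -86.5]
amp stop [-136.1   -1.2] yaw 3.3 res [[0.3, 0.0], [-0.3, -0.0]]
L [-200.6   77.2] tcp contact [-211.6   76.6]
R [-191.3  -86.5] tcp contact [-202.3  -87.1]
```

```bash
python3 -m jog '{"delta_pos":[[-0.9,0,0],[-0.95,-1.2,0],[-0.95,-2.4,0],[-0.95,-3.5,0],[-0.85,-3.97,0],[-0.5,-3.97,0],[-0.33,-3.97,0],[-0.27,-3.97,0]],"rotation":[[0,0,0],[0,0,0],[0,0,0],[0,0,0],[0,0,0],[0,0,0],[0,0,0],[0,0,0]]}'
python3 -m jog '{"delta_pos":[[0.07,0,0],[0.14,0,0],[0.21,0,0],[0.29,0,0],[0.37,0,0],[0.45,0,0],[0.5,0,0],[0.52,0,0]],"rotation":[[0,0,0],[0,0,0],[0,0,0],[0,0,0],[0,0,0],[0,0,0],[0,0,0],[0,0,0]]}'
python3 -c "
from h import *
state()
d=optics.get_image('top');cv2.imwrite('pics/t5.png',cv2.resize(d['pixels'][140:300,220:400,::-1],None,fx=3.75,fy=3.75,interpolation=2))"
```

```text
time: 8.35
position: [0.4839, 0.0812, 0.0246]
ee_rot: [180.0, -0.1, 4.9]
force: [0.2, -0.0, -0.4]
opening: 0.003
time: 9.15
position: [0.5028, 0.0836, 0.024]
ee_rot: [180.0, -0.0, 5.0]
force: [-2.1, 0.0, -0.2]
opening: 0.001
t9.15 tcp stop mm [-194.1   78.9] z24.0 rpy [180.    -0.     4.96] F stop [-2.13  0.21 -0.21] op0.00
```

View pics/t5.png

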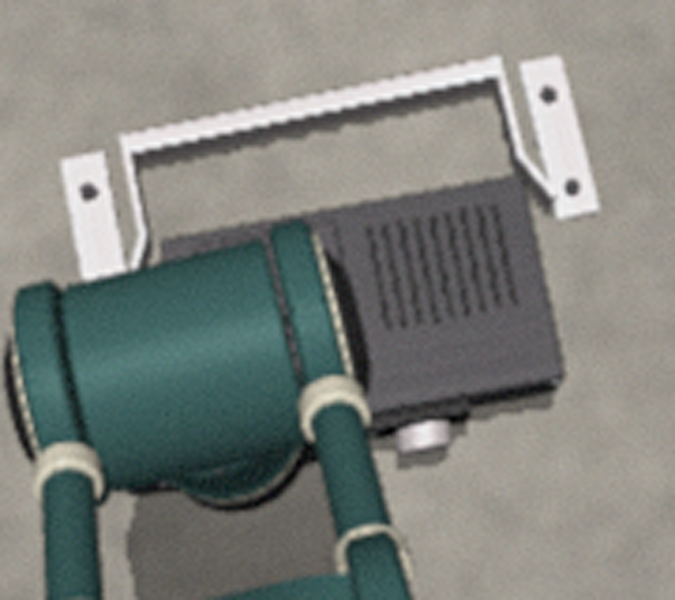

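```bash
python3 - <<'E'
from h import *
d=optics.get_image("top")
amp(d,dict(fl=(164,240),fr=(522,177),nr=(563,380)),Zt)
ampedge(d,(164,240),(522,177),(522,177),"fr")
E
```

```text
amp stop [-125.3   -0.4] yaw -2.2 res [[0.8, 3.1], [0.5, -1.4], [-1.3, -1.7]]
L [-182.    83.8] tcp contact [-193.    84.3]
R [-188.4  -80. ] tcp contact [-199.4  -79.6]
amp stop [-125.9    0.8] yaw -2.1
L tcp contact [-193.9   85.4]
R tcp contact [-199.8  -78.5]
```

```bash
python3 -m jog '{"delta_pos":[[-0.9,0,0],[-0.93,1.2,0],[-0.93,2.4,0],[-0.93,3.5,0],[-0.85,3.97,0],[-0.45,3.97,0],[-0.28,3.97,0],[-0.22,3.97,0]],"rotation":[[0,0,0],[0,0,0],[0,0,0],[0,0,0],[0,0,0],[0,0,0],[0,0,0],[0,0,0]]}'
python3 -m jog '{"delta_pos":[[0.06,0,0],[0.12,0,0],[0.19,0,0],[0.26,0,0],[0.33,0,0],[0.39,0,0],[0.43,0,0],[0.43,0,0]],"rotation":[[0,0,0],[0,0,0],[0,0,0],[0,0,0],[0,0,0],[0,0,0],[0,0,0],[0,0,0]]}'
python3 -c "
from h import *
state()
d=optics.get_image('top');cv2.imwrite('pics/t6.png',cv2.resize(d['pixels'][140:300,220:400,::-1],None,fx=3.75,fy=3.75,interpolation=2))"
```

```text
time: 10.05
position: [0.509, -0.0756, 0.0247]
ee_rot: [180.0, -0.1, 5.0]
force: [-1.0, 0.3, -1.0]
opening: -0.002
time: 10.85
position: [0.5249, -0.0738, 0.024]
ee_rot: [-180.0, -0.0, 5.0]
force: [-1.5, -1.3, -0.1]
opening: 0.002
t10.85 tcp stop mm [-185.7  -79.8] z24.0 rpy [-1.7999e+02 -2.0000e-02  4.9600e+00] F stop [-1.57 -1.19 -0.09] op0.00
```

View pics/t6.png

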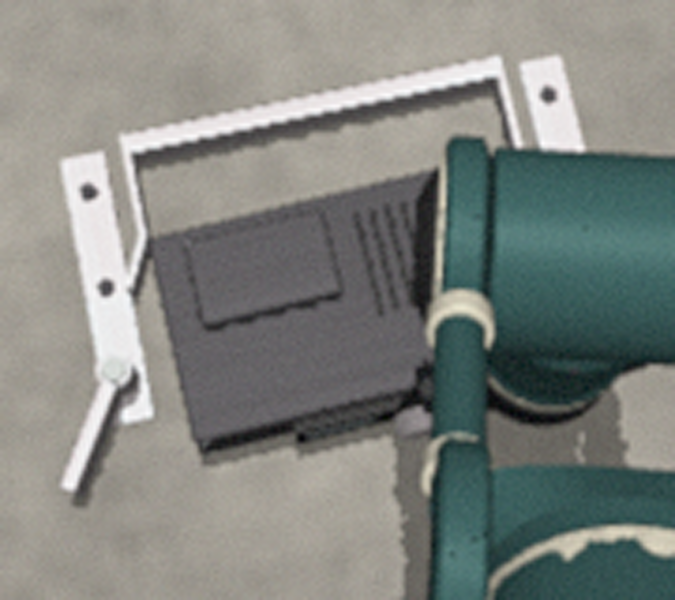

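```bash
python3 - <<'E'
from h import *
d=optics.get_image("top")
amp(d,dict(fl=(152,239),nl=(201,442)),Zt)
ampedge(d,(152,239),(435,172),(152,239),"fl")
E
```

```text
amp stop [-115.1   -1.7] yaw 2.4 res [[0.8, 0.1], [-0.8, -0.1]]
L [-178.4   77.7] tcp contact [-189.4   77.2]
R [-171.6  -86.2] tcp contact [-182.6  -86.6]
amp stop [-117.7   -0.8] yaw 1.4
L tcp contact [-190.7   79.5]
R tcp contact [-186.7  -84.5]
```

```bash
python3 -m jog '{"delta_pos":[[-0.88,0,0],[-0.92,-1.2,0],[-0.92,-2.4,0],[-0.92,-3.5,0],[-0.8,-3.97,0],[-0.42,-3.97,0],[-0.26,-3.97,0],[-0.2,-3.97,0]],"rotation":[[0,0,0],[0,0,0],[0,0,0],[0,0,0],[0,0,0],[0,0,0],[0,0,0],[0,0,0]]}'
python3 -m jog '{"delta_pos":[[0.06,0,0],[0.12,0,0],[0.19,0,0],[0.26,0,0],[0.33,0,0],[0.39,0,0],[0.42,0,0],[0.42,0,0]],"rotation":[[0,0,0],[0,0,0],[0,0,0],[0,0,0],[0,0,0],[0,0,0],[0,0,0],[0,0,0]]}'
python3 -c "
from h import *
state()
d=optics.get_image('top');cv2.imwrite('pics/t7.png',cv2.resize(d['pixels'][140:300,220:400,::-1],None,fx=3.75,fy=3.75,interpolation=2))"
```

```text
time: 11.75
position: [0.5043, 0.0838, 0.0247]
ee_rot: [-180.0, -0.1, 5.0]
force: [0.5, 0.4, -0.7]
opening: -0.001
time: 12.55
position: [0.52, 0.085, 0.0241]
ee_rot: [180.0, -0.0, 5.0]
force: [-0.9, 1.0, -0.4]
opening: 0.005
t12.55 tcp stop mm [-176.9   78.9] z24.1 rpy [ 1.7999e+02 -2.0000e-02  4.9600e+00] F stop [-0.79  1.06 -0.41] op0.00
```

View pics/t7.png

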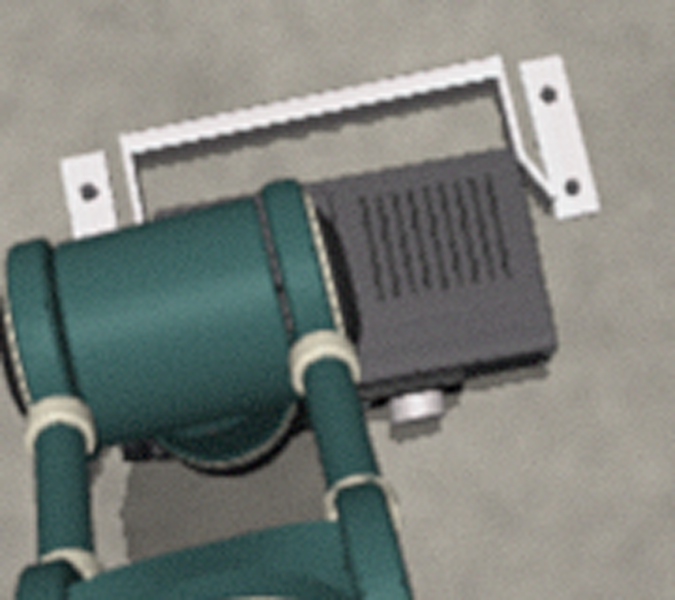

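```bash
python3 - <<'E'
from h import *
d=optics.get_image("top")
amp(d,dict(fl=(156,211),fr=(512,149),nr=(554,350)),Zt)
ampedge(d,(156,211),(512,149),(512,149),"fr")
E
```

```text
amp stop [-107.9    0.9] yaw -2.2 res [[0.6, 3.1], [0.7, -1.8], [-1.3, -1.4]]
L [-164.7   85.1] tcp contact [-175.7   85.5]
R [-170.9  -78.8] tcp contact [-181.9  -78.4]
amp stop [-108.5    2.6] yaw -2.1
L tcp contact [-176.3   87.2]
R tcp contact [-182.5  -76.7]
```

```bash
python3 -m jog '{"delta_pos":[[-0.9,0,0],[-0.93,1.2,0],[-0.93,2.4,0],[-0.93,3.5,0],[-0.85,3.95,0],[-0.45,3.95,0],[-0.28,3.95,0],[-0.22,3.95,0]],"rotation":[[0,0,0],[0,0,0],[0,0,0],[0,0,0],[0,0,0],[0,0,0],[0,0,0],[0,0,0]]}'
python3 -m jog '{"delta_pos":[[0.06,0,0],[0.12,0,0],[0.19,0,0],[0.26,0,0],[0.33,0,0],[0.39,0,0],[0.42,0,0],[0.42,0,0]],"rotation":[[0,0,0],[0,0,0],[0,0,0],[0,0,0],[0,0,0],[0,0,0],[0,0,0],[0,0,0]]}'
python3 -c "
from h import *
state()
d=optics.get_image('top');cv2.imwrite('pics/t8.png',cv2.resize(d['pixels'][140:300,220:400,::-1],None,fx=3.75,fy=3.75,interpolation=2))"
```

```text
time: 13.45
position: [0.526, -0.0733, 0.0247]
ee_rot: [180.0, -0.1, 5.0]
force: [-0.3, -0.3, -0.1]
opening: 0.002
time: 14.25
position: [0.5415, -0.0716, 0.024]
ee_rot: [-180.0, -0.0, 5.0]
force: [-0.4, -0.7, -0.8]
opening: 0.001
t14.25 tcp stop mm [-168.9  -79. ] z24.0 rpy [-1.7999e+02 -1.0000e-02  4.9500e+00] F stop [-0.44 -0.71 -0.82] op0.00
```

View pics/t8.png

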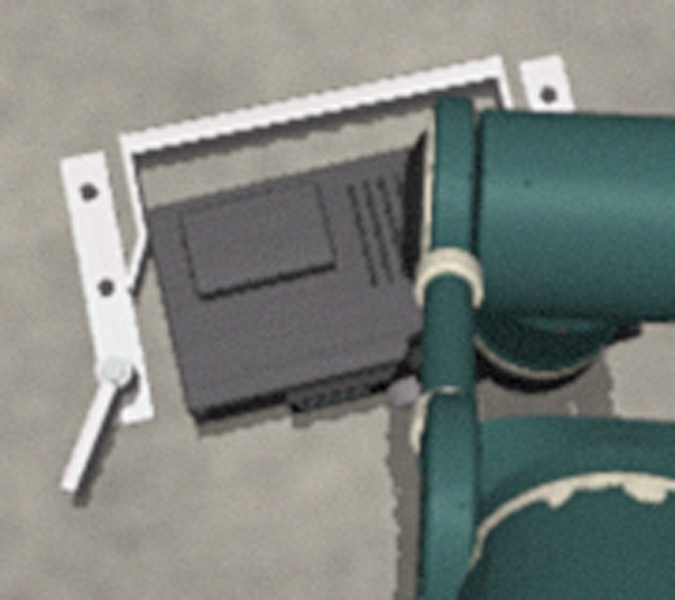

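```bash
python3 - <<'E'
from h import *
d=optics.get_image("top")
amp(d,dict(fl=(150,210),nl=(194,410)),Zt)
ampedge(d,(150,210),(412,150),(150,210),"fl")
E
```

```text
amp stop [-99.7  -2.6] yaw 1.2 res [[1.5, 0.2], [-1.5, -0.2]]
L [-161.4   78.1] tcp contact [-172.4   77.8]
R [-157.9  -85.9] tcp contact [-168.9  -86.1]
amp stop [-101.6   -2.4] yaw 1.0
L tcp contact [-174.    78.3]
R tcp contact [-171.2  -85.6]
```

```bash
python3 -m jog '{"delta_pos":[[-0.9,0,0],[-0.93,-1.2,0],[-0.93,-2.4,0],[-0.93,-3.5,0],[-0.85,-3.95,0],[-0.45,-3.95,0],[-0.26,-3.95,0],[-0.2,-3.95,0]],"rotation":[[0,0,0],[0,0,0],[0,0,0],[0,0,0],[0,0,0],[0,0,0],[0,0,0],[0,0,0]]}'
python3 -m jog '{"delta_pos":[[0.06,0,0],[0.12,0,0],[0.18,0,0],[0.24,0,0],[0.3,0,0],[0.36,0,0],[0.39,0,0],[0.39,0,0]],"rotation":[[0,0,0],[0,0,0],[0,0,0],[0,0,0],[0,0,0],[0,0,0],[0,0,0],[0,0,0]]}'
python3 -c "
from h import *
state()
d=optics.get_image('top');cv2.imwrite('pics/t9.png',cv2.resize(d['pixels'][140:300,220:400,::-1],None,fx=3.75,fy=3.75,interpolation=2))"
```

```text
time: 15.15
position: [0.5213, 0.0853, 0.0247]
ee_rot: [-180.0, -0.1, 5.0]
force: [-0.1, 0.4, 0.6]
opening: 0.003
time: 15.95
position: [0.5355, 0.0863, 0.024]
ee_rot: [180.0, -0.0, 5.0]
force: [-0.7, -0.2, -0.9]
opening: -0.0
t15.95 tcp stop mm [-161.3   78.8] z24.0 rpy [ 1.7999e+02 -1.0000e-02  4.9600e+00] F stop [-0.71 -0.11 -0.86] op-0.00
```

View pics/t9.png

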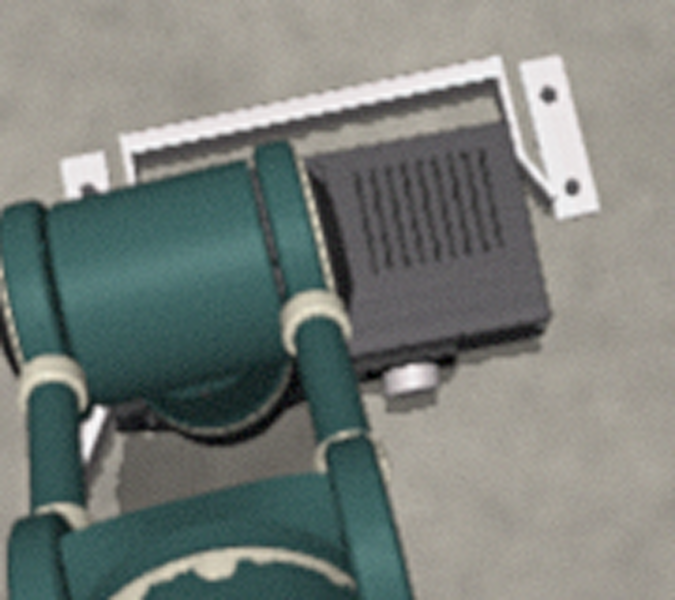

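```bash
python3 - <<'E'
from h import *
d=optics.get_image("top")
amp(d,dict(fr=(505,123),nr=(549,321)),Zt)
ampedge(d,(310,157),(505,123),(505,123),"fr")
E
```

```text
amp stop [-93.   2.] yaw -1.2 res [[1.3, 0.1], [-1.3, -0.1]]
L [-151.2   85.3] tcp contact [-162.2   85.6]
R [-154.7  -78.6] tcp contact [-165.7  -78.4]
amp stop [-92.6   2.9] yaw -2.1
L tcp contact [-160.6   87.5]
R tcp contact [-166.6  -76.4]
```

```bash
python3 -m jog '{"delta_pos":[[-0.92,0,0],[-0.95,1.2,0],[-0.95,2.4,0],[-0.95,3.5,0],[-0.85,3.95,0],[-0.42,3.95,0],[-0.25,3.95,0],[-0.2,3.95,0]],"rotation":[[0,0,0],[0,0,0],[0,0,0],[0,0,0],[0,0,0],[0,0,0],[0,0,0],[0,0,0]]}'
python3 -m jog '{"delta_pos":[[0.06,0,0],[0.12,0,0],[0.18,0,0],[0.24,0,0],[0.3,0,0],[0.35,0,0],[0.37,0,0],[0.37,0,0]],"rotation":[[0,0,0],[0,0,0],[0,0,0],[0,0,0],[0,0,0],[0,0,0],[0,0,0],[0,0,0]]}'
python3 -c "
from h import *
state()
d=optics.get_image('top');cv2.imwrite('pics/t10.png',cv2.resize(d['pixels'][140:300,220:400,::-1],None,fx=3.75,fy=3.75,interpolation=2))"
```

```text
time: 16.85
position: [0.5423, -0.0719, 0.0247]
ee_rot: [180.0, -0.1, 5.0]
force: [-0.5, -0.1, -0.2]
opening: 0.003
time: 17.65
position: [0.5557, -0.0703, 0.0239]
ee_rot: [-180.0, -0.0, 5.0]
force: [-1.1, -0.0, -0.4]
opening: -0.001
t17.65 tcp stop mm [-154.7  -79. ] z23.9 rpy [-1.7999e+02 -1.0000e-02  4.9600e+00] F stop [-1.06  0.04 -0.36] op-0.00
```

View pics/t10.png

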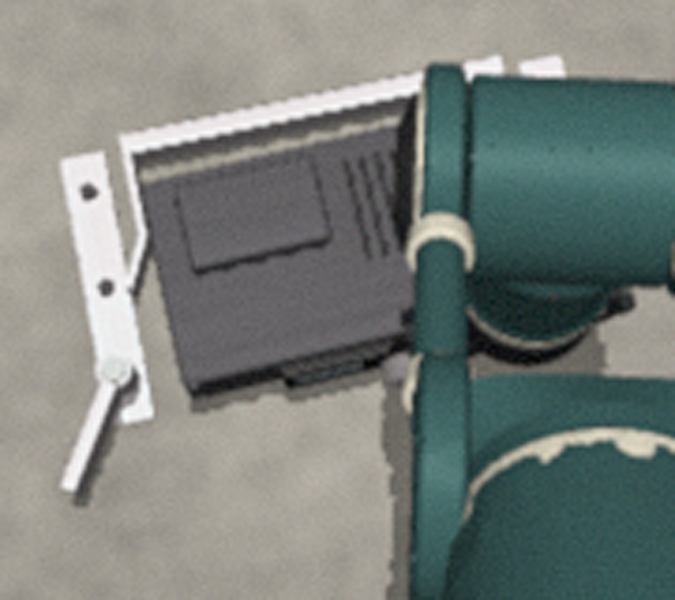

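```bash
python3 - <<'E'
from h import *
d=optics.get_image("top")
amp(d,dict(fl=(145,184),nl=(191,385)),Zt)
ampedge(d,(145,184),(402,126),(145,184),"fl")
E
```

```text
amp stop [-84.1  -3.1] yaw 1.7 res [[0.7, 0.1], [-0.7, -0.1]]
L [-146.5   77. ] tcp contact [-157.5   76.7]
R [-141.6  -86.9] tcp contact [-152.6  -87.2]
amp stop [-86.3  -2.3] yaw 0.9
L tcp contact [-158.5   78.6]
R tcp contact [-156.1  -85.4]
```

```bash
python3 -m jog '{"delta_pos":[[-0.92,0,0],[-0.95,-1.2,0],[-0.95,-2.4,0],[-0.95,-3.5,0],[-0.85,-3.95,0],[-0.42,-3.95,0],[-0.24,-3.95,0],[-0.18,-3.95,0]],"rotation":[[0,0,0],[0,0,0],[0,0,0],[0,0,0],[0,0,0],[0,0,0],[0,0,0],[0,0,0]]}'
python3 -m jog '{"delta_pos":[[0.06,0,0],[0.12,0,0],[0.18,0,0],[0.24,0,0],[0.3,0,0],[0.35,0,0],[0.38,0,0],[0.38,0,0]],"rotation":[[0,0,0],[0,0,0],[0,0,0],[0,0,0],[0,0,0],[0,0,0],[0,0,0],[0,0,0]]}'
python3 -c "
from h import *
state()
d=optics.get_image('top');cv2.imwrite('pics/t11.png',cv2.resize(d['pixels'][140:300,220:400,::-1],None,fx=3.75,fy=3.75,interpolation=2))"
```

```text
time: 18.55
position: [0.5364, 0.0865, 0.0247]
ee_rot: [-180.0, -0.1, 5.0]
force: [-0.3, -0.9, 0.0]
opening: -0.002
time: 19.35
position: [0.5502, 0.0876, 0.024]
ee_rot: [180.0, -0.0, 5.0]
force: [-1.8, -0.3, -0.2]
opening: 0.002
t19.35 tcp stop mm [-146.6   78.8] z24.0 rpy [ 1.7999e+02 -2.0000e-02  4.9600e+00] F stop [-1.78 -0.15 -0.19] op0.00
```

View pics/t11.png

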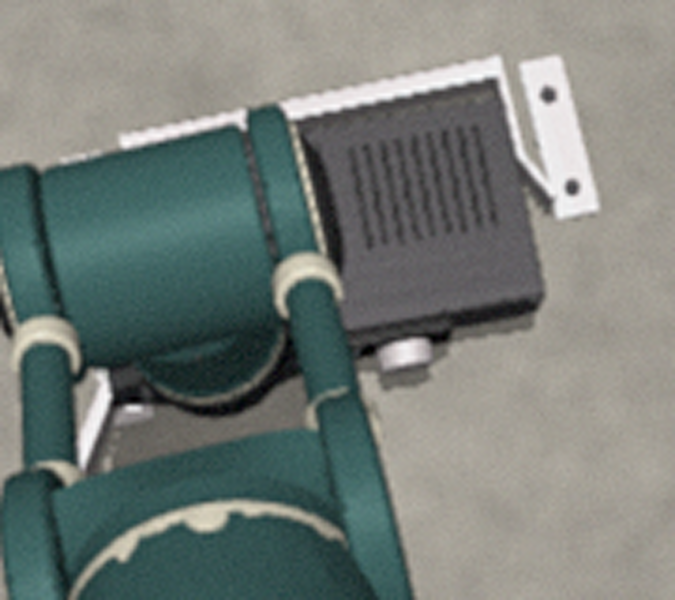

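Still on track: far right corner at about (497,84), near right at (542,300), yaw about -2°. About 19 mm to go.

```bash
python3 -m jog '{"delta_pos":[[-0.95,0,0],[-1.0,1.2,0],[-1.0,2.4,0],[-1.0,3.5,0],[-0.85,3.95,0],[-0.42,3.95,0],[-0.25,3.95,0],[-0.2,3.95,0]],"rotation":[[0,0,0],[0,0,0],[0,0,0],[0,0,0],[0,0,0],[0,0,0],[0,0,0],[0,0,0]]}'
python3 -m jog '{"delta_pos":[[0.06,0,0],[0.12,0,0],[0.18,0,0],[0.24,0,0],[0.3,0,0],[0.35,0,0],[0.37,0,0],[0.37,0,0]],"rotation":[[0,0,0],[0,0,0],[0,0,0],[0,0,0],[0,0,0],[0,0,0],[0,0,0],[0,0,0]]}'
python3 -c "
from h import *
state()
d=optics.get_image('top');cv2.imwrite('pics/t12.png',cv2.resize(d['pixels'][140:300,220:400,::-1],None,fx=3.75,fy=3.75,interpolation=2))"
```

```text
time: 20.2
position: [0.5571, -0.0706, 0.0247]
ee_rot: [180.0, -0.1, 5.0]
force: [-0.7, 0.1, 1.0]
opening: 0.003
time: 21.0
position: [0.5705, -0.069, 0.0239]
ee_rot: [-180.0, -0.0, 5.0]
force: [-1.9, -1.1, -0.4]
opening: 0.001
t21.00 tcp stop mm [-139.9  -79. ] z23.9 rpy [-179.99   -0.      4.96] F stop [-1.98 -0.89 -0.35] op0.00
```

View pics/t12.png

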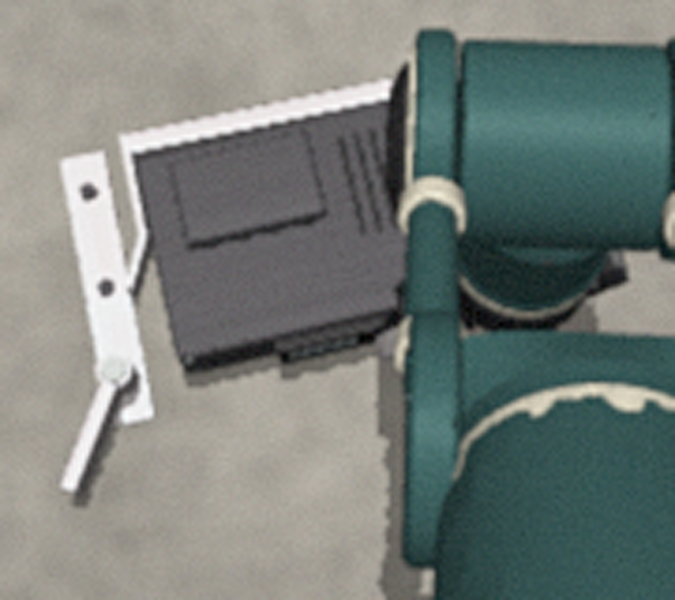

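```bash
python3 - <<'E'
from h import *
d=optics.get_image("top")
amp(d,dict(fl=(136,157),nl=(184,360)),Zt)
ampedge(d,(136,157),(388,103),(136,157),"fl")
E
```

```text
amp stop [-67.6  -1.5] yaw 2.1 res [[-0.4, -0.1], [0.4, 0.1]]
L [-130.6   78.2] tcp contact [-141.6   77.8]
R [-124.6  -85.7] tcp contact [-135.6  -86.1]
amp stop [-70.7   0.4] yaw 0.3
L tcp contact [-142.   82.]
R tcp contact [-141.3  -82. ]
```

```bash
python3 -m jog '{"delta_pos":[[-0.95,0,0],[-1.0,-1.2,0],[-1.0,-2.4,0],[-1.0,-3.5,0],[-0.85,-3.95,0],[-0.42,-3.95,0],[-0.25,-3.95,0],[-0.18,-3.95,0]],"rotation":[[0,0,0],[0,0,0],[0,0,0],[0,0,0],[0,0,0],[0,0,0],[0,0,0],[0,0,0]]}'
python3 -m jog '{"delta_pos":[[0.05,0,0],[0.1,0,0],[0.15,0,0],[0.2,0,0]],"rotation":[[0,0,0],[0,0,0],[0,0,0],[0,0,0]]}'
python3 -c "
from h import *
state()"
python3 -m jog '{"delta_pos":[[0.04,0,0],[0.08,0,0]],"rotation":[[0,0,0],[0,0,0]]}'
python3 -c "
from h import *
state()"
```

```text
time: 21.9
position: [0.551, 0.0878, 0.0247]
ee_rot: [-180.0, -0.1, 5.0]
force: [0.4, 0.0, -0.0]
opening: -0.004
time: 22.3
position: [0.556, 0.0881, 0.0237]
ee_rot: [-180.0, 0.2, 4.9]
force: [-3.2, 1.0, 1.8]
opening: 0.001
t22.30 tcp stop mm [-140.7   78.8] z23.7 rpy [-1.7998e+02  1.6000e-01  4.9200e+00] F stop [-3.1   1.32  1.82] op0.00
time: 22.5
position: [0.5603, 0.0885, 0.0237]
ee_rot: [-180.0, 0.0, 4.9]
force: [-1.7, 0.5, -0.6]
opening: -0.001
t22.50 tcp stop mm [-136.4   78.9] z23.7 rpy [-1.80e+02  4.00e-02  4.95e+00] F stop [-1.62  0.66 -0.56] op-0.00
```

```bash
python3 -m jog '{"delta_pos":[[-1.0,0,0],[-1.03,1.2,0],[-1.03,2.4,0],[-1.03,3.5,0],[-0.85,3.95,0],[-0.42,3.95,0],[-0.25,3.95,0],[-0.2,3.95,0]],"rotation":[[0,0,0],[0,0,0],[0,0,0],[0,0,0],[0,0,0],[0,0,0],[0,0,0],[0,0,0]]}'
python3 -m jog '{"delta_pos":[[0.05,0,0],[0.1,0,0],[0.15,0,0],[0.2,0,0]],"rotation":[[0,0,0],[0,0,0],[0,0,0],[0,0,0]]}'
python3 -m jog '{"delta_pos":[[0.03,0,0],[0.05,0,0]],"rotation":[[0,0,0],[0,0,0]]}'
python3 -c "
from h import *
state()
d=optics.get_image('top');cv2.imwrite('pics/t13.png',cv2.resize(d['pixels'][140:300,220:400,::-1],None,fx=3.75,fy=3.75,interpolation=2))"
```

```text
time: 23.3
position: [0.5679, -0.0693, 0.0244]
ee_rot: [180.0, -0.1, 5.0]
force: [-0.1, 1.0, -0.1]
opening: -0.001
time: 23.7
position: [0.5734, -0.0685, 0.0239]
ee_rot: [-180.0, 0.1, 5.0]
force: [-3.9, -0.9, 2.2]
opening: 0.001
time: 23.9
position: [0.5756, -0.0686, 0.0239]
ee_rot: [-180.0, 0.1, 5.0]
force: [-3.0, -0.7, 0.9]
opening: -0.001
t23.90 tcp stop mm [-134.7  -79. ] z23.9 rpy [-1.80e+02  8.00e-02  4.97e+00] F stop [-3.09 -0.39  0.93] op-0.00
```

View pics/t13.png

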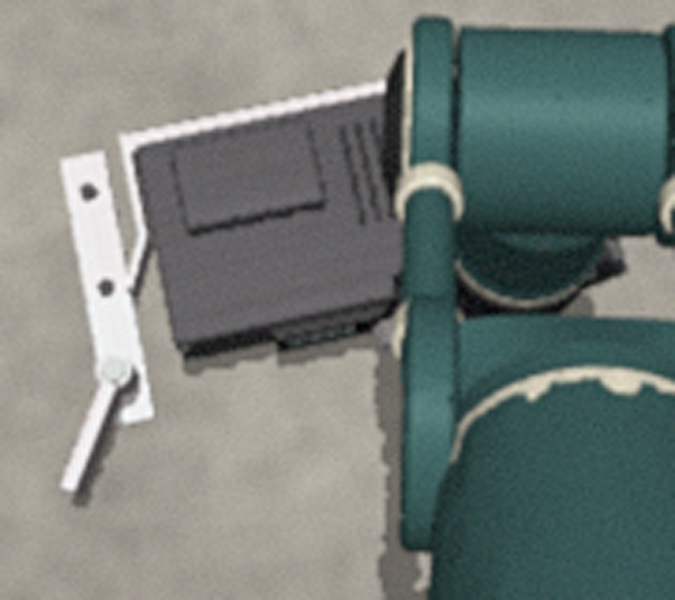

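```bash
for i in 1; do python3 -m jog '{"delta_pos":[[0.015,0,0],[0.03,0,0]],"rotation":[[0,0,0],[0,0,0]]}' | grep -E "position|force"; python3 -m jog '{"delta_pos":[[0.015,0,0],[0.03,0,0]],"rotation":[[0,0,0],[0,0,0]]}'| grep -E "position|force"; python3 -c "
from h import *
state()"; done
```

```text
position: [0.5773, -0.0686, 0.0239]
force: [-2.3, -0.7, 0.2]
position: [0.5787, -0.0684, 0.0239]
force: [-2.2, -1.2, -0.5]
t24.35 tcp stop mm [-131.6  -79.1] z23.9 rpy [-1.80e+02  1.00e-02  4.95e+00] F stop [-2.25 -0.97 -0.53] op-0.00
```

```bash
python3 -m jog '{"delta_pos":[[-1.1,0,0],[-1.13,-1.2,0],[-1.13,-2.4,0],[-1.13,-3.5,0],[-0.9,-3.95,0],[-0.5,-3.95,0],[-0.26,-3.95,0],[-0.2,-3.95,0]],"rotation":[[0,0,0],[0,0,0],[0,0,0],[0,0,0],[0,0,0],[0,0,0],[0,0,0],[0,0,0]]}'| grep -E "position|force"
python3 -m jog '{"delta_pos":[[0.03,0,0],[0.06,0,0],[0.09,0,0],[0.12,0,0]],"rotation":[[0,0,0],[0,0,0],[0,0,0],[0,0,0]]}'| grep -E "position|force"
python3 -m jog '{"delta_pos":[[0.02,0,0],[0.04,0,0]],"rotation":[[0,0,0],[0,0,0]]}'| grep -E "position|force"
python3 -m jog '{"delta_pos":[[0.015,0,0],[0.03,0,0]],"rotation":[[0,0,0],[0,0,0]]}'| grep -E "position|force"
python3 -c "
from h import *
state()"
```

```text
position: [0.5592, 0.0886, 0.0248]
force: [-1.0, 0.1, 0.0]
position: [0.5615, 0.0883, 0.024]
force: [-0.1, -0.2, -1.0]
position: [0.5624, 0.0886, 0.0239]
force: [-4.1, 0.0, 3.2]
position: [0.5639, 0.089, 0.0239]
force: [-3.4, 1.2, 2.2]
t25.95 tcp stop mm [-132.8   79.1] z23.9 rpy [-1.7999e+02  8.0000e-02  4.9500e+00] F stop [-3.29  1.48  2.2 ] op-0.00
```

```bash
for i in 1; do python3 -m jog '{"delta_pos":[[0.012,0,0],[0.024,0,0]],"rotation":[[0,0,0],[0,0,0]]}'| grep -E "position|force"; python3 -m jog '{"delta_pos":[[0.012,0,0]],"rotation":[[0,0,0]]}'| grep -E "position|force"; done; python3 -c "
from h import *
state()"
```

```text
position: [0.5654, 0.0892, 0.0239]
force: [-3.6, 0.9, 0.4]
position: [0.566, 0.0893, 0.0239]
force: [-2.2, 1.6, 0.6]
t26.25 tcp stop mm [-130.7   79.1] z23.9 rpy [-1.7999e+02  1.0000e-02  4.9600e+00] F stop [-2.02  1.82  0.64] op0.00
```

```bash
python3 -m jog '{"delta_pos":[[0.012,0,0],[0.024,0,0]],"rotation":[[0,0,0],[0,0,0]]}'| grep -E "position|force"; python3 -m jog '{"delta_pos":[[0.012,0,0]],"rotation":[[0,0,0]]}'| grep -E "position|force"; python3 -c "
from h import *
state()
d=optics.get_image('side');cv2.imwrite('pics/s2.png',cv2.resize(d['pixels'][130:280,200:400,::-1],None,fx=4,fy=4,interpolation=2))"
```

```text
position: [0.5664, 0.0892, 0.0239]
force: [-6.3, 1.5, 2.7]
position: [0.5663, 0.0892, 0.0239]
force: [-7.7, 1.7, 3.7]
t26.55 tcp stop mm [-130.3   79.1] z23.9 rpy [-1.7999e+02  1.5000e-01  4.9600e+00] F stop [-7.53  2.41  3.74] op-0.00
```

View pics/s2.png

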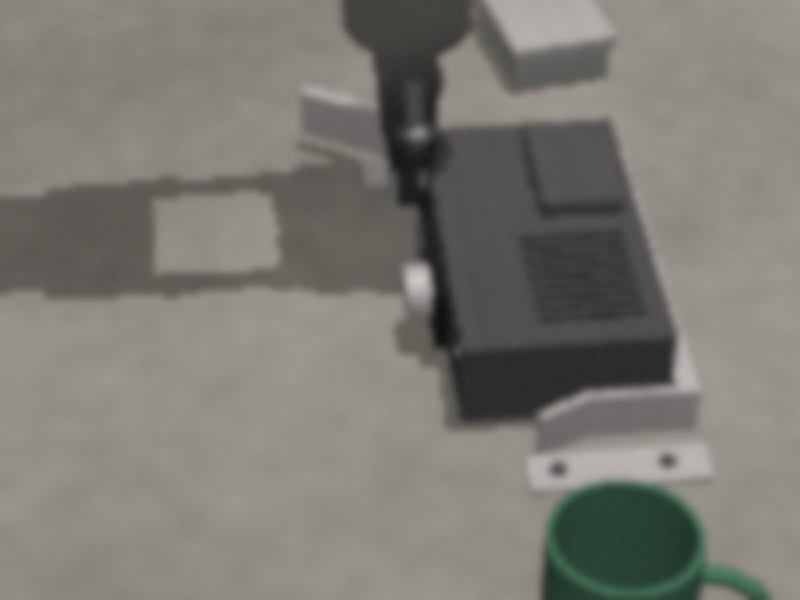

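```bash
python3 -m jog '{"delta_pos":[[0.012,0,0],[0.024,0,0]],"rotation":[[0,0,0],[0,0,0]]}'| grep -E "position|force"; python3 -m jog '{"delta_pos":[[0.0,0,0]],"rotation":[[0,0,0]]}'| grep -E "position|force"; python3 -c "
from h import *
state()"
```

```text
position: [0.5663, 0.0892, 0.0239]
force: [-11.5, 0.4, 7.6]
position: [0.5663, 0.0892, 0.0239]
force: [-9.0, 0.8, 5.3]
t26.90 tcp stop mm [-130.4   79.1] z23.9 rpy [-179.99    0.27    4.96] F stop [-8.89  1.58  5.31] op0.00
```

```bash
python3 -m jog '{"delta_pos":[[-1.1,0,0],[-1.15,1.2,0],[-1.15,2.4,0],[-1.15,3.5,0],[-0.9,3.95,0],[-0.5,3.95,0],[-0.26,3.95,0],[-0.2,3.95,0]],"rotation":[[0,0,0],[0,0,0],[0,0,0],[0,0,0],[0,0,0],[0,0,0],[0,0,0],[0,0,0]]}'| grep -E "position|force"
python3 -m jog '{"delta_pos":[[0.03,0,0],[0.06,0,0],[0.09,0,0]],"rotation":[[0,0,0],[0,0,0],[0,0,0]]}'| grep -E "position|force"
python3 -m jog '{"delta_pos":[[0.015,0,0],[0.03,0,0]],"rotation":[[0,0,0],[0,0,0]]}'| grep -E "position|force"
python3 -c "
from h import *
state()"
```

```text
position: [0.5763, -0.0687, 0.0245]
force: [0.4, 0.4, 0.2]
position: [0.5772, -0.0679, 0.0238]
force: [0.2, 0.1, -0.3]
position: [0.5787, -0.0682, 0.024]
force: [1.2, -0.2, 0.1]
t28.20 tcp stop mm [-131.6  -78.8] z24.0 rpy [-1.80e+02  1.00e-02  4.97e+00] F stop [ 1.13 -0.32  0.09] op0.00
```

```bash
python3 -m jog '{"delta_pos":[[0.012,0,0],[0.024,0,0]],"rotation":[[0,0,0],[0,0,0]]}'| grep -E "position|force"
python3 -m jog '{"delta_pos":[[0.012,0,0],[0.024,0,0]],"rotation":[[0,0,0],[0,0,0]]}'| grep -E "position|force"
python3 -c "
from h import *
state()"
```

```text
position: [0.5799, -0.0683, 0.0241]
force: [-0.0, 0.1, 0.0]
position: [0.58, -0.0683, 0.024]
force: [-3.9, -0.0, 2.6]
t28.60 tcp stop mm [-130.3  -79.1] z24.0 rpy [-1.7999e+02  1.0000e-01  4.9600e+00] F stop [-3.86  0.32  2.61] op0.00
```

```bash
python3 -m jog '{"delta_pos":[[0.012,0,0],[0.024,0,0]],"rotation":[[0,0,0],[0,0,0]]}'| grep -E "position|force"
python3 -m jog '{"delta_pos":[[0.012,0,0],[0.024,0,0]],"rotation":[[0,0,0],[0,0,0]]}'| grep -E "position|force"
python3 -c "
from h import *
state()"
```

```text
position: [0.58, -0.0683, 0.0238]
force: [-7.1, -2.1, 5.0]
position: [0.5799, -0.0683, 0.0236]
force: [-9.2, -2.2, 8.0]
t29.00 tcp stop mm [-130.4  -79. ] z23.6 rpy [-179.97    0.34    4.97] F stop [-9.33 -1.44  7.95] op0.00
```

```bash
python3 -m jog '{"delta_pos":[[0.012,0,0],[0.02,0,0]],"rotation":[[0,0,0],[0,0,0]]}'| grep -E "position|force"
python3 -m jog '{"delta_pos":[[-1.1,0,0],[-1.15,-1.2,0],[-1.15,-2.4,0],[-1.15,-3.5,0],[-0.9,-3.95,0],[-0.5,-3.95,0],[-0.26,-3.95,0],[-0.15,-3.95,0]],"rotation":[[0,0,0],[0,0,0],[0,0,0],[0,0,0],[0,0,0],[0,0,0],[0,0,0],[0,0,0]]}'| grep -E "position|force"
python3 -m jog '{"delta_pos":[[0.02,0,0],[0.04,0,0]],"rotation":[[0,0,0],[0,0,0]]}'| grep -E "position|force"
python3 -c "
from h import *
state()"
```

```text
position: [0.5799, -0.0682, 0.0235]
force: [-11.8, -2.3, 8.0]
position: [0.5655, 0.089, 0.0244]
force: [-0.1, 0.5, 0.1]
position: [0.5651, 0.0884, 0.0238]
force: [-1.2, -0.4, -0.4]
t30.20 tcp stop mm [-131.6   78.3] z23.8 rpy [1.8e+02 5.0e-02 4.9e+00] F stop [-1.19 -0.34 -0.4 ] op-0.00
```

Right corner pressed home (about 12 N). Now I'll re-check the left corner.

```bash
python3 -m jog '{"delta_pos":[[0.012,0,0],[0.024,0,0]],"rotation":[[0,0,0],[0,0,0]]}'| grep -E "position|force"
python3 -m jog '{"delta_pos":[[0.015,0,0],[0.03,0,0]],"rotation":[[0,0,0],[0,0,0]]}'| grep -E "position|force"
python3 -m jog '{"delta_pos":[[0.012,0,0],[0.024,0,0]],"rotation":[[0,0,0],[0,0,0]]}'| grep -E "position|force"
python3 -c "
from h import *
state()"
```

```text
position: [0.566, 0.0887, 0.0239]
force: [-0.5, -0.1, 0.9]
position: [0.5664, 0.0889, 0.0239]
force: [-5.8, -1.6, 3.9]
position: [0.5663, 0.0889, 0.0236]
force: [-7.7, -1.5, 4.9]
t30.80 tcp stop mm [-130.4   78.8] z23.6 rpy [179.98   0.28   4.96] F stop [-7.75 -0.87  4.89] op-0.00
```

```bash
python3 -m jog '{"delta_pos":[[0.015,0,0],[0.03,0,0]],"rotation":[[0,0,0],[0,0,0]]}'| grep -E "position|force"
python3 -m jog '{"delta_pos":[[-0.5,0,0],[-1.3,0,0],[-2.0,0,0],[-2.0,0,-0.5],[-2.0,0,-1.3]],"rotation":[[0,0,0],[0,0,0],[0,0,0],[0,0,0],[0,0,0]]}'| grep -E "position|force"
python3 -c "
from h import *
state()
d=optics.get_image('top');cv2.imwrite('pics/t14.png',cv2.resize(d['pixels'][140:300,220:400,::-1],None,fx=3.75,fy=3.75,interpolation=2))"
```

```text
position: [0.5663, 0.089, 0.0234]
force: [-10.4, -1.8, 7.4]
position: [0.4868, 0.0822, 0.0742]
force: [0.2, -0.0, 0.7]
t31.50 tcp stop mm [-210.2   79. ] z74.2 rpy [180.     0.3    4.97] F stop [ 0.18 -0.04  0.73] op-0.00
```

View pics/t14.png

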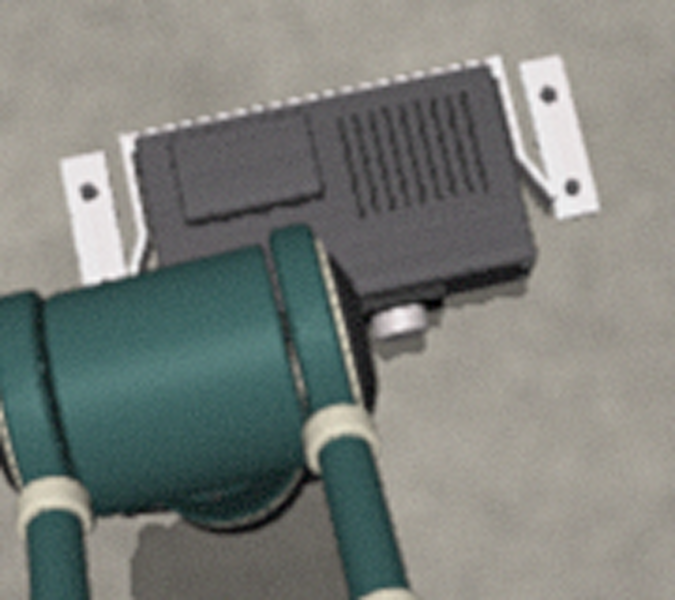

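```bash
python3 - <<'E'
from h import *
d=optics.get_image("top")
amp(d,dict(fl=(136,139),fr=(492,66),nr=(534,262)),Zt)
T=plane(d,[(153,205),(193,181),(207,212),(165,226)],.038); print("tin",[w2s(p).round(0) for p in T])
state()
H=np.array([-127.5,142])
def c(a,cl=0,rc=52):
    dr=np.array([-np.sin(a),-np.cos(a)]);n=np.array([np.cos(a),-np.sin(a)])
    return H+rc*dr-n*(5+11*abs(n[0])+10*abs(n[1])+cl)
print("start",c(2.11,12))
p0=c(2.11,12)
for a in [2.11]+list(np.arange(2.0,-.01,-.1)): q=c(a);print("%.2f"%a,q.round(1))
E
```

```text
amp stop [-60.2   1. ] yaw -0.5 res [[1.1, 2.0], [0.4, 0.3], [-1.5, -2.3]]
L [-119.6   83.5] tcp contact [-130.6   83.6]
R [-120.9  -80.5] tcp contact [-131.9  -80.4]
tin [array([ -8., 334.]), array([ 27., 242.]), array([-48., 223.]), array([-59., 316.])]
t31.60 tcp stop mm [-202.8   79.2] z80.5 rpy [-179.98   -0.55    4.96] F stop [ 1.58 -0.08  0.52] op0.00
start [-156.08742751  195.49784458]
2.11 [-162.2  185.2]
2.00 [-167.   180.6]
1.90 [-170.9  175.9]
1.80 [-174.2  170.6]
1.70 [-177.   164.9]
1.60 [-179.   158.8]
1.50 [-180.5  154. ]
1.40 [-181.6  149.6]
1.30 [-182.3  145. ]
1.20 [-182.6  140.2]
1.10 [-182.4  135.3]
1.00 [-181.7  130.2]
0.90 [-180.5  125.1]
0.80 [-178.6  120. ]
0.70 [-176.2  115. ]
0.60 [-173.1  110.2]
0.50 [-169.5  105.7]
0.40 [-165.3  101.5]
0.30 [-160.5   97.8]
0.20 [-155.2   94.6]
0.10 [-149.6   92. ]
-0.00 [-143.5   90. ]
```

```bash
python3 -m jog '{"delta_pos":[[0.4,-1.0,0],[0.8,-2.0,0],[1.15,-2.9,0],[1.2,-2.95,0],[1.2,-2.95,0]],"rotation":[[0,0,0],[0,0,0],[0,0,0],[0,0,0],[0,0,0]]}'| grep -E "position|force"
python3 -c "
from h import *
tos(-156,197,25)"
```

```text
position: [0.528, 0.2051, 0.0756]
force: [0.4, -1.2, -0.3]
t32.10 tcp stop mm [-158.6  197.8] z75.6 rpy [179.99  -0.     5.08] F stop [ 0.26 -1.27 -0.26] op-0.00
delta units [0.06 0.02 1.27]
```

```bash
python3 -m jog '{"delta_pos":[[0.08,0,0.2],[0.08,0,0.7],[0.08,0,1.1],[0.08,0,1.27],[0.08,0,1.27]],"rotation":[[0,0,0],[0,0,0],[0,0,0],[0,0,0],[0,0,0]]}'| grep -E "position|force"
python3 -c "
from h import *
tos(-162,185,25);d=optics.get_image('side');cv2.imwrite('pics/s3.png',cv2.resize(d['pixels'][110:260,200:400,::-1],None,fx=4,fy=4,interpolation=2))"
```

```text
position: [0.5294, 0.2029, 0.0235]
force: [-1.2, -0.6, 0.3]
t32.60 tcp stop mm [-157.4  195.5] z23.5 rpy [179.94   0.2    4.88] F stop [-1.28 -0.44  0.34] op0.00
delta units [-0.12  0.26 -0.04]
```

View pics/s3.png

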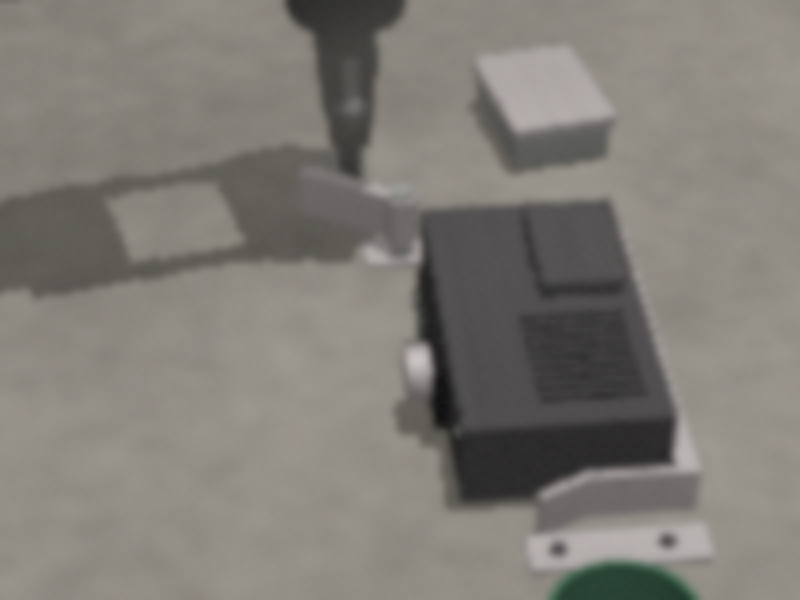

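```bash
python3 -m jog '{"delta_pos":[[-0.12,0.26,0],[-0.24,0.37,0],[-0.34,0.49,0],[-0.42,0.62,0],[-0.49,0.77,0],[-0.54,0.92,0],[-0.58,1.04,0],[-0.6,1.15,0]],"rotation":[[0,0,0],[0,0,0],[0,0,0],[0,0,0],[0,0,0],[0,0,0],[0,0,0],[0,0,0]]}'| grep -E "position|force"
python3 -c "
from h import *
state();d=optics.get_image('side');cv2.imwrite('pics/s4.png',cv2.resize(d['pixels'][110:260,200:400,::-1],None,fx=4,fy=4,interpolation=2))"
```

```text
position: [0.5106, 0.1562, 0.0252]
force: [0.5, 3.0, 0.4]
t33.45 tcp stop mm [-180.1  150.6] z25.2 rpy [-1.7999e+02  3.0000e-02  4.9500e+00] F stop [0.77 2.92 0.37] op-0.00
```

View pics/s4.png

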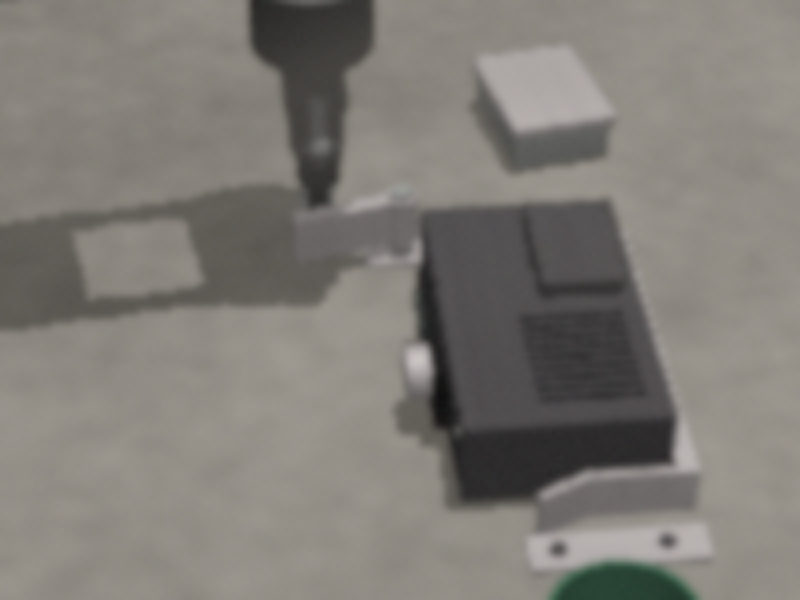

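```bash
python3 -m jog '{"delta_pos":[[-0.06,0.14,0],[-0.06,0.26,0],[-0.06,0.38,0],[-0.04,0.51,0],[-0.01,0.64,0],[0.04,0.77,0],[0.1,0.89,0],[0.17,1.01,0]],"rotation":[[0,0,0],[0,0,0],[0,0,0],[0,0,0],[0,0,0],[0,0,0],[0,0,0],[0,0,0]]}'| grep -E "position|force"
python3 -c "
from h import *
state();d=optics.get_image('side');cv2.imwrite('pics/s5.png',cv2.resize(d['pixels'][110:260,200:400,::-1],None,fx=4,fy=4,interpolation=2))"
```

```text
position: [0.5213, 0.1164, 0.0252]
force: [-1.2, 1.8, -0.4]
t34.30 tcp stop mm [-172.9  110. ] z25.2 rpy [1.7999e+02 3.0000e-02 4.9500e+00] F stop [-1.    1.93 -0.37] op-0.00
```

View pics/s5.png

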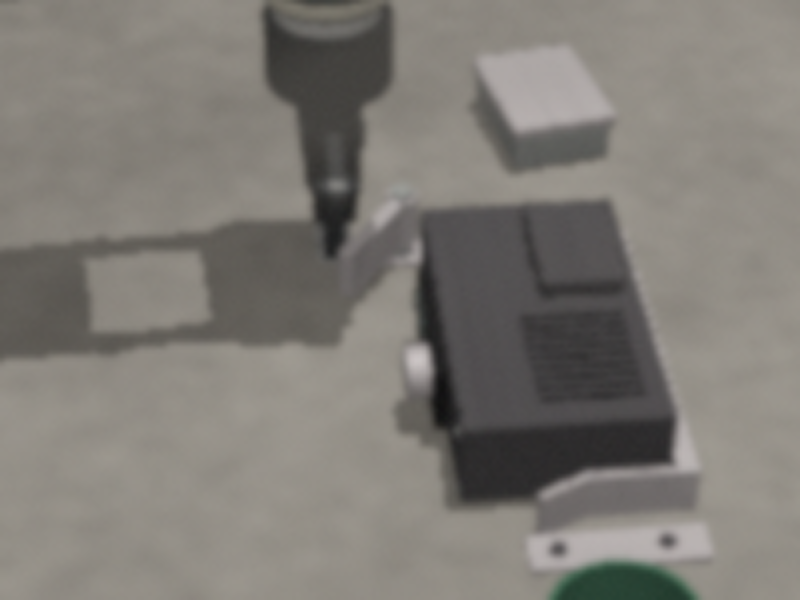

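```bash
python3 -m jog '{"delta_pos":[[0.08,0.11,0],[0.19,0.21,0],[0.31,0.3,0],[0.44,0.38,0],[0.52,0.42,0],[0.59,0.45,0],[0.64,0.47,0],[0.67,0.48,0]],"rotation":[[0,0,0],[0,0,0],[0,0,0],[0,0,0],[0,0,0],[0,0,0],[0,0,0],[0,0,0]]}'| grep -E "position|force"
python3 -c "
from h import *
state()"
python3 -m jog '{"delta_pos":[[0.02,0,0],[0.04,0,0]],"rotation":[[0,0,0],[0,0,0]]}'| grep -E "position|force"
python3 -c "
from h import *
state();d=optics.get_image('side');cv2.imwrite('pics/s6.png',cv2.resize(d['pixels'][110:260,200:400,::-1],None,fx=4,fy=4,interpolation=2))"
```

```text
position: [0.5497, 0.1, 0.0252]
force: [-3.1, 0.7, -0.0]
t35.15 tcp stop mm [-145.9   91.2] z25.2 rpy [1.7999e+02 1.0000e-02 4.9600e+00] F stop [-3.04  1.   -0.02] op0.00
position: [0.5511, 0.1, 0.0252]
force: [-2.1, -0.6, 0.1]
t35.35 tcp stop mm [-144.6   91.1] z25.2 rpy [1.7998e+02 2.0000e-02 4.9700e+00] F stop [-2.17 -0.39  0.06] op0.00
```

View pics/s6.png

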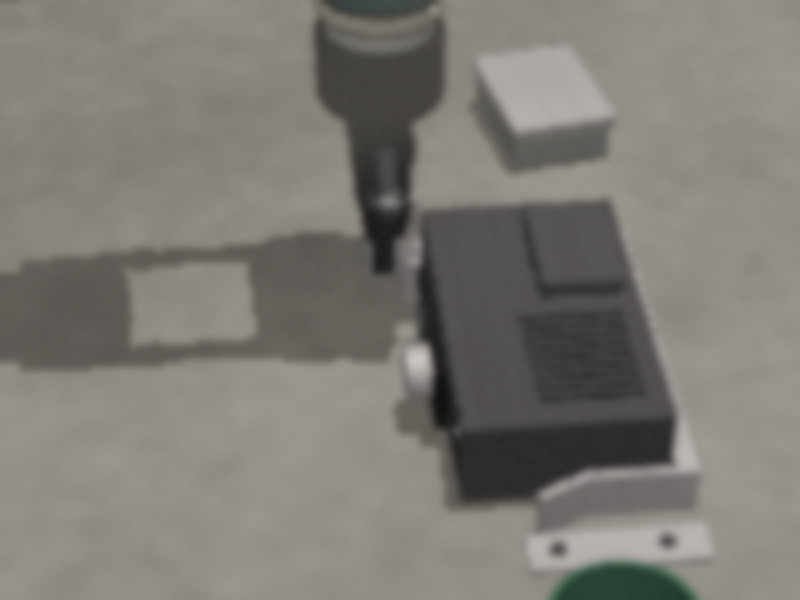

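```bash
python3 -m jog '{"delta_pos":[[0.012,0,0],[0.025,0,0]],"rotation":[[0,0,0],[0,0,0]]}'| grep -E "position|force"
python3 -m jog '{"delta_pos":[[0.012,0,0],[0.025,0,0]],"rotation":[[0,0,0],[0,0,0]]}'| grep -E "position|force"
python3 -c "
from h import *
state()"
```

```text
position: [0.5521, 0.1001, 0.0253]
force: [-1.5, -1.3, 0.4]
position: [0.5529, 0.1003, 0.0253]
force: [-3.9, -1.3, 2.3]
t35.80 tcp stop mm [-142.7   91.2] z25.3 rpy [1.7999e+02 4.0000e-02 4.9600e+00] F stop [-3.96 -1.    2.31] op-0.00
```

```bash
python3 -m jog '{"delta_pos":[[0.012,0,0],[0.025,0,0]],"rotation":[[0,0,0],[0,0,0]]}'| grep -E "position|force"
python3 -m jog '{"delta_pos":[[0.012,0,0]],"rotation":[[0,0,0]]}'| grep -E "position|force"
python3 -c "
from h import *
state()"
```

```text
position: [0.553, 0.1003, 0.0252]
force: [-6.7, -1.9, 4.0]
position: [0.5529, 0.1003, 0.0251]
force: [-7.6, -1.4, 5.5]
t36.10 tcp stop mm [-142.7   91.3] z25.1 rpy [179.99   0.22   4.96] F stop [-7.67 -0.75  5.49] op0.00
```

Stalled at -142.7 mm (expected -142.8) with the force climbing, so the bar is shut. I'm backing off to inspect.

```bash
python3 -m jog '{"delta_pos":[[-0.3,0,0],[-1.0,0,0],[-1.0,0,-1.0],[-1.0,0,-2.2],[-1.0,0,-3.4],[-1.0,-1.0,-4],[-1.0,-2.2,-4],[-1.0,-3.4,-4]],"rotation":[[0,0,0],[0,0,0],[0,0,0],[0,0,0],[0,0,0],[0,0,0],[0,0,0],[0,0,0]]}'| grep -E "position|force"
python3 -m jog '{"delta_pos":[[0,-1.2,0],[0,-2.4,0],[0,-3.6,0],[0,-4.8,0],[0,-4.8,0]],"rotation":[[0,0,0],[0,0,0],[0,0,0],[0,0,0],[0,0,0]]}'| grep -E "position|force"
python3 -c "
from h import *
state();d=optics.get_image('side');cv2.imwrite('pics/s7.png',cv2.resize(d['pixels'][110:260,200:400,::-1],None,fx=4,fy=4,interpolation=2))
d=optics.get_image('top');cv2.imwrite('pics/t15.png',cv2.resize(d['pixels'][140:300,220:400,::-1],None,fx=3.75,fy=3.75,interpolation=2));cv2.imwrite('pics/t15f.png',d['pixels'][:,:,::-1])"
```

```text
position: [0.5045, 0.2344, 0.1879]
force: [0.5, 0.4, -0.9]
position: [0.4855, 0.4299, 0.1856]
force: [0.4, -0.8, -0.2]
t37.40 tcp stop mm [-181.5  425.5] z185.6 rpy [-1.7975e+02 -1.2000e-01  5.2400e+00] F stop [ 0.35 -0.81 -0.23] op-0.00
```

View pics/s7.png

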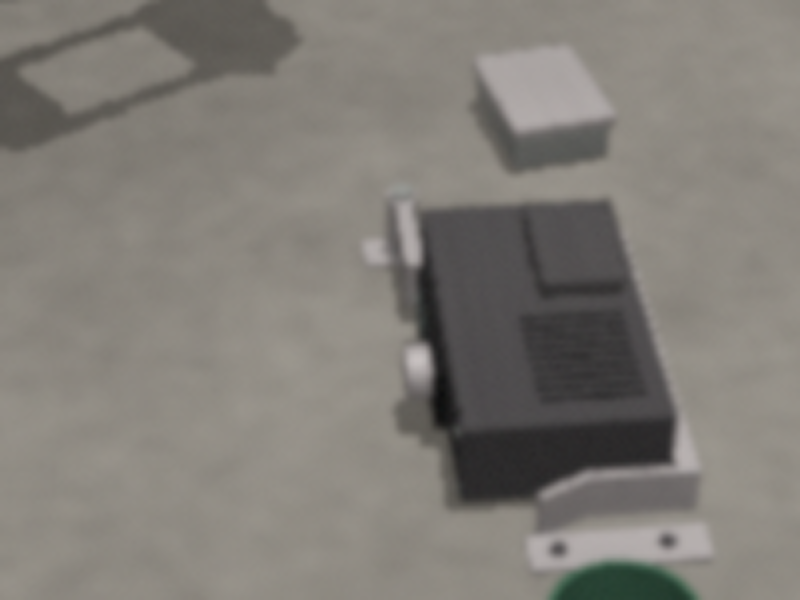

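View pics/t15.png

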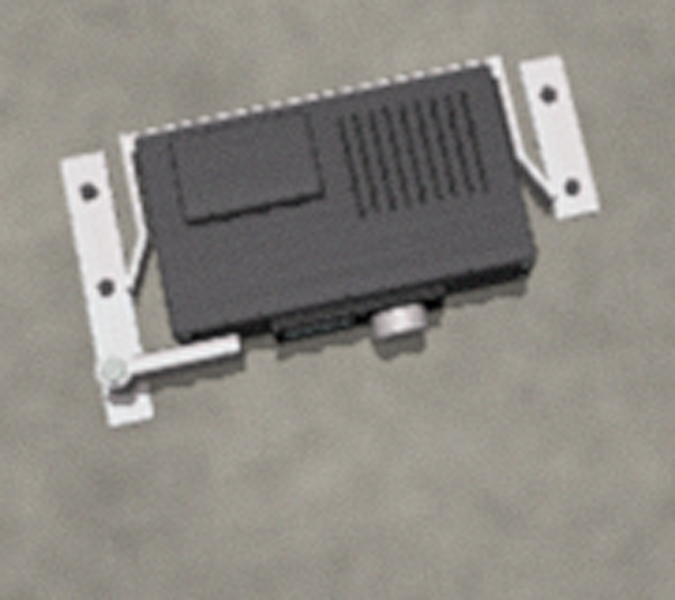

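View pics/t15f.png

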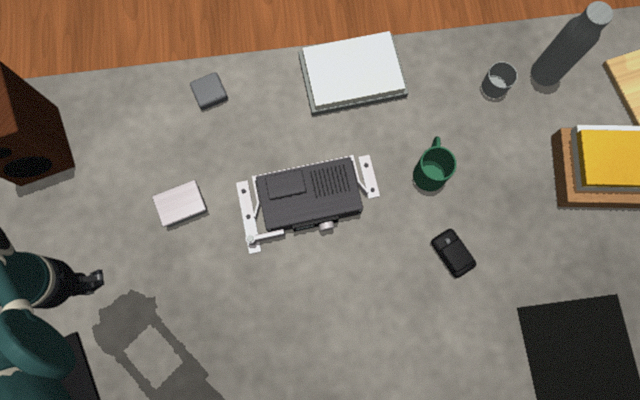

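```bash
python3 - <<'E'
from h import *
d=optics.get_image("top")
amp(d,dict(fl=(136,139),fr=(492,66),nr=(534,263),nl=(178,338)),Zt)
P=plane(d,Zt([(131,366),(240,343)]),.046);v=w2s(P[1])-w2s(P[0]);print("bar ang",np.arctan2(-v[0],-v[1]),[w2s(p).round(1) for p in P])
a=cv2.imread("pics/top0.png").astype(int);b=cv2.imread("pics/t15f.png").astype(int)
for n,(x0,y0,x1,y1) in dict(mug=(410,135,460,195),tin=(148,178,212,230),mouse=(428,226,480,280)).items(): print(n,abs(a-b)[y0:y1,x0:x1].mean().round(2))
state()
E
```

```text
amp stop [-60.3  -0.1] yaw -0.3 res [[0.8, 1.0], [0.8, -0.6], [-0.6, -3.6], [-1.0, 3.1]]
L [-119.8   82.2] tcp contact [-130.8   82.3]
R [-120.7  -81.7] tcp contact [-131.7  -81.7]
bar ang 0.004450724218995737 [array([-125.8,  132.1]), array([-126.1,   69.6])]
mug 3.46
tin 2.64
mouse 3.44
t37.55 tcp stop mm [-181.3  419.3] z185.0 rpy [ 1.7998e+02 -1.0000e-02  5.0200e+00] F stop [-0.08 -0.8  -0.6 ] op0.00
```

Everything checks out (bystander differences are image noise), so I'm handing in.

```bash
python3 -c "
from cell import ctrl
print(ctrl.finish_job())"
```

```text
the job is handed in; nothing more can be done
None
```

The amplifier is home against the rear stop and the retaining bar is shut across its near left corner. I handed the job in at about 37.6 s of the 72 s allowed.

- **Pushing:** I pushed the near right and left corners in turn, starting with the right corner to take out the initial misalignment. I kept the fingers clear of the panel and knob throughout.
- **Pressing home:** Sliding forces read about 2–4 N, below the 4–12 N you gave. Both corners stopped at the same depth and the final presses read about 10–12 N. With the downward part included, the highest reading at the amplifier was about 14 N, so it was never close to ramming. That is a reading from the end of each move, not a continuous record.
- **Retaining bar:** I swept it round from about 2.1 rad with the shut fingertips until it stalled on its stop, where the press read about 8 N. Then I backed off and moved the arm well clear.

Last checks from the top camera:

| Check | Measured | Wanted |
|---|---|---|
| Amplifier x (stop frame) | -60.3 mm | -60 mm |
| Amplifier y | -0.1 mm | within ±6 mm |
| Amplifier yaw | -0.3° | 0° |
| Bar angle | 0.004 rad | 0 |

The corner fit for the amplifier left residuals of up to 3.6 mm. They are mostly sideways and come from blurred corner edges. The mug, tin and mouse look unmoved against the first picture; the remaining differences are at noise level. The tool touched nothing at the end, and no check failed.

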